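Lay up a handle blank for pressing under a weight

ROBOT

A 6-joint arm with a two-finger parallel gripper is mounted at the origin on the work surface. World frame = base frame: x ahead of the robot, y to its left, z up, the work surface at z = 0. Lengths are in m, angles in rad, forces in N, time in s.
With the tool pointing down it reaches from about 0.25 to 0.725 m from the base axis. Payload 4 kg.
Tool frame: the origin (TCP) lies on the centre line of the jaws, within the pads' length; the fingertips stand robot.tips_ahead ahead of it and the grasp point (between the pads) lies 8 mm behind it (robot.tips_ahead is the distance from the TCP to the fingertips, in m); z points along the fingers, y is the line along which they close (so a half turn about z gives the same grasp; the last joint's range is limited). The gripper opens to 85 mm and grips with 20 to 120 N. Pads are 22 mm wide; open, the fingers measure 114 mm over their backs; the gripper's body (76 mm by 85 mm) begins 54 mm behind the grasp point. The pads swing forward as they close: fully open they stand 13 mm farther back than shut.
Start: joints at [-1.191, 0.241, 0.005, 1.335, 0, 1.571], TCP at [0.185, -0.464, 0.242] pointing down, gripper open.
Joint ranges: [-2.72, 2.72], [-1.05, 1.87], [-1.09, 1.28], [-1.99, 2.15], [-1.42, 1.44], [-3.14, 3.14]. Speed limits (rad/s): [2.79, 2.79, 3.14, 3.14, 3.14, 3.14].

INTERFACE

Orientations are given as a rotation vector (axis times angle).
In Python, from workcell import robot gives the robot as it stands.
- The arm moves only by the tool play_rows, never from a script. Its argument "plan" is a list of rows, each a list of 7 numbers: the finger opening in mm, from 0 to 85.4, then the shift along the tool's x, y, z in mm, then the turn, a rotation vector about the tool's x, y, z in degrees. A call has 1 to 12 rows; each row shifts and turns the commanded pose from where the row before left it, along the tool's axes as they then stand; what a row does not reach is not made up. A row lasts 1/10 s, in which the tool goes at most 50 mm and 8.59 degrees, less where a joint would pass 70% of its speed; a pose out of reach is approached as far as the arm can. A call with a gripper value outside its range is refused whole. The fingers move at their own pace and stop on an object; "force" is the grip in N (left out, the last holds). Time passes only in rows, so rows that do not move let the fingers close. It gives the time, the measured TCP pose, the force, the opening and the grip force at its end, in the units of the state.
- robot.get_state(): the state, without advancing time (a new reading comes with each control period).
- robot.get_image(name): name is "scene" or "side" or "wrist"; returns a dict with "img" (400x640x3 uint8, red, green, blue), "fx", "fy", "cx", "cy" (pixels), "world_from_camera" (4x4, takes a point from camera to world coordinates); the wrist camera has in their place "hand_eye" (4x4, takes a point from camera to tool coordinates, whose origin is the TCP and whose axes are the flange's). Camera axes: x right, y down, z forward; pixel columns grow to the right and rows downward; lengths in m; the calibration is good to about 2 mm. A picture is of the moment at which its call begins: read the wrist's pose just before it. There is no depth.
- robot.finish_job(): hands the job in; it is judged then, once.
The state is a dict: "t": time; "qpos": joint angles; "qd": joint speeds; "joint_efforts": joint torques, N m; "tcp_pos": TCP position; "tcp_rot": TCP orientation; "wrist_force": force on the tool from outside, world axes, zero at the start; "wrist_torque": the same for the moment, N m; "width": opening from 0.0 (shut) to 1.0 (fully open); "gripper_force": force on a finger pad.
Only numpy, scipy, OpenCV 4.12 (cv2) and the standard library are available. Lean on these libraries where they do the work, as an engineer would, in place of code of your own. Each camera call takes 0.05 s, during which the arm holds its last target. There are 200 camera calls.

TASK

Lay up the glued handle blank for pressing: on the plywood press board, set the dark blank in the pencilled outline in the middle and one light wooden spacer block in each of the two outlines to its left and right, all square to the outlines. Then lay the long plywood strip centred and square across the tops of all three, and last stand the iron weight upright on the middle of the strip. Leave the glue bottle, the jar and the thin offcut where they are, and let go of everything.

Things in the scene. Friction and masses are not known exactly. Their poses are not given: they have to be found in the camera images.
- press_board: Fixed plywood board on the bench, at the robot's left or right, 160 (x) x 260 (y) x 12 mm thick; origin at the centre of its underside, z up. Thin dark pencilled rectangles on top, square to its axes: the middle one (66 x 46 mm in x, y) at the origin, for the blank; two outer ones (56 x 30 mm) 90 mm to either side along its y, for the spacers. The strip lies along its y.
- mat: Fixed grey mat, 340 (x) x 320 (y) x 4 mm thick, on which blank, spacers, strip and weight lie at the start; origin at the centre of its underside.
- blank: Loose glued handle blank, a dark-light-dark three-layer wooden block with two small brass pins showing on top: 64 (x) x 44 (y) x 24 mm high; origin at the centre of its underside, z up. Goes in the middle outline, long side along the press board's x axis. About 0.06 kg.
- spacer_a: Loose light wooden spacer block, 54 (x) x 28 (y) x 24 mm high (as high as the blank); origin at the centre of its underside. Identical to the other spacer; either may go in either outer outline, long side along the press board's x axis. About 0.04 kg.
- spacer_b: The second, identical light wooden spacer block, 54 (x) x 28 (y) x 24 mm high; origin at the centre of its underside.
- plate: Loose long plywood strip that spreads the pressure, 66 (x) x 230 (y) x 12 mm thick, lying flat; origin at the centre of its underside. Its underside finally lies 36 mm above the underside of the press board, resting on the three blocks. 0.15 kg.
- weight: Loose iron weight standing upright: round body 56 mm across and 34 mm high, with an upright round grip stem 24 mm across on top of it, from 34 to 62 mm above its underside. Origin at the centre of its underside, z up. 0.5 to 0.8 kg.
- glue: Bystander: white glue bottle with a blue cap, 54 mm across, 150 mm high, standing beyond the work; origin at the centre of its underside. Leave alone.
- jar: Bystander: glass jar with a brass lid, 64 mm across, 75 mm high, standing beyond the work; origin at the centre of its underside. Leave alone.
- offcut: Bystander: thin wooden offcut, 85 (x) x 20 (y) x 10 mm, lying on the bench beyond the work, not on the mat; origin at the centre of its underside. Leave alone.
Mind the look-alikes: they are no part of the job. There is more than one size of the weight; the job needs the largest. Leave any orange or pink look-alike of the spacer_a alone.

How it is judged:
By the outcome, as a careful person would: the job done as asked, in the order asked, and still so for the second after the job is handed in, with the robot touching nothing.
It also fails if it takes over 136 s, if anything falls off the work surface, if the arm or the gripper's body presses on something with over 40 N, if the wrist force passes 120 N, or if a joint passes its speed limit or range.

## Working session

There is one attempt and no reset: what is moved stays moved. The work goes in short steps, Python scripts to look and compute and a tool call to move; the robot and the scene stay as the last step left them, time stands still between calls to the robot, and variables do not carry over. Pictures are saved under pics/ and viewed, at most 14 in all, crops included, and the job is handed in when it is done.

Besides the shell and the picture viewer there is one more tool, called by a JSON object that holds its "name" and its "arguments". play_rows: Moves the arm, as the interface text tells. Its arguments: {"type":"object","properties":{"plan":{"type":"array","items":{"type":"array","items":{"type":"number"}}},"force":{"type":"number"}},"required":["plan"]}

```bash
mkdir -p pics; ls; python3 - <<'E'
from workcell import robot
import cv2,numpy as np
s=robot.get_state();print({k:np.round(v,4).tolist() for k,v in s.items()}, robot.tips_ahead)
for n in("scene","side"):
    d=robot.get_image(n);cv2.imwrite(f"pics/{n}0.png",d["img"][:,:,::-1]);print(n,d["fx"],d["fy"],d["cx"],d["cy"],np.round(d["world_from_camera"],4).tolist())
d=robot.get_image("wrist");print(d["fx"],d["cx"],d["cy"],np.round(d["hand_eye"],4).tolist());cv2.imwrite("pics/w0.png",d["img"][:,:,::-1])
E
```

```text
pics
{'t': 0.0, 'qpos': [-1.191, 0.2414, 0.0037, 1.3352, -0.0, 1.5708], 'qd': [0.0006, -0.001, -0.0009, 0.0013, -0.0006, -0.0002], 'joint_efforts': [0.0007, -37.2313, 25.241, 0.0169, -0.0001, 0.0], 'tcp_pos': [0.1852, -0.4638, 0.2414], 'tcp_rot': [-3.0831, -0.5926, 0.0006], 'wrist_force': [1.2261, 0.8406, -0.5482], 'wrist_torque': [-0.0144, 0.0213, 0.0706], 'gripper_force': 0.0, 'width': 1.0003} 0.011
scene 487.37530837930996 487.37530837930996 320.26054989392975 194.2602713087829 [[-0.8656, 0.2711, -0.421, 1.0467], [0.5003, 0.5047, -0.7036, 0.7471], [0.0217, -0.8196, -0.5725, 0.6564], [0.0, 0.0, 0.0, 1.0]]
side 401.1481138698524 401.1481138698524 319.4397254213206 197.9900003174767 [[-0.9648, -0.185, 0.1867, 0.4095], [-0.2622, 0.6295, -0.7314, 0.6762], [0.0178, -0.7546, -0.6559, 0.6436], [0.0, 0.0, 0.0, 1.0]]
311.8891937074513 320.6855505754664 204.84293797186749 [[-0.0, -0.952, -0.306, 0.0782], [1.0, -0.0003, 0.001, -0.0008], [-0.0011, -0.306, 0.952, -0.1321], [0.0, 0.0, 0.0, 1.0]]
```

View pics/scene0.png

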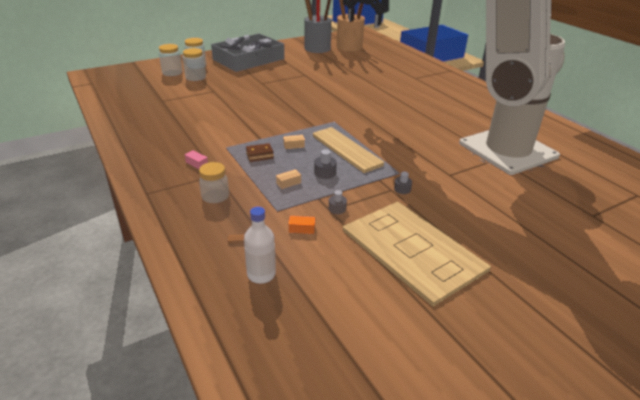

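View pics/side0.png

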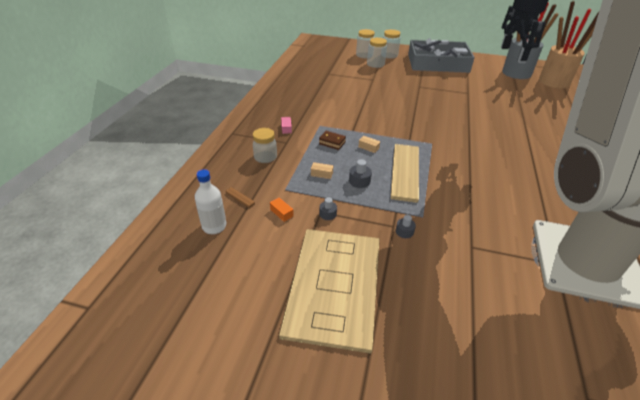

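The scene shows the mat with the blank (side 332,140), spacers (369,144) and (321,170), strip (405,172) and big weight (360,175). Two smaller weights stand off the mat at side (328,208) and (405,226). The orange block (281,209) and pink block (286,125) are look-alikes, and the board is at (333,290).

```bash
cat > h.py <<'E'
from workcell import robot
import cv2,numpy as np
from scipy.spatial.transform import Rotation as R
def cap(n):
    s=robot.get_state(); d=robot.get_image(n)
    if n=="wrist":
        T=np.eye(4);T[:3,:3]=R.from_rotvec(s["tcp_rot"]).as_matrix();T[:3,3]=s["tcp_pos"]
        d["world_from_camera"]=T@d["hand_eye"]
    return d
def cast(d,uv,z):
    uv=np.atleast_2d(np.asarray(uv,float));T=np.asarray(d["world_from_camera"])
    r=np.c_[(uv[:,0]-d["cx"])/d["fx"],(uv[:,1]-d["cy"])/d["fy"],np.ones(len(uv))]@T[:3,:3].T
    o=T[:3,3]; return (o+r*((z-o[2])/r[:,2])[:,None])[:,:2]
E
python3 - <<'E'
from h import *
pts={"blank":(332,139,342,149,.028),"spA":(369,142),"spB":(321,168)}
d=cap("side");e=cap("scene")
for n,a,b,z in [("blank",(332,137),(260,150),.028),("sp1",(369,142),(294,140),.028),("sp2",(321,169),(288,178),.028),("plate",(405,172),(347,148),.016),("weight",(361,163),(325,154),.066),("w2",(328,202),(337,196),.045),("w3",(405,217),(403,178),.05),("orange",(281,208),(302,222),.024),("pink",(286,123),(196,157),.024),("board",(334,288),(415,250),.012),("mat",(364,168),(312,163),.004)]:
    print(n,cast(d,a,z).round(3),cast(e,b,z).round(3))
for n,d_,box in[("side",d,(280,110,450,245)),("scene",e,(180,115,430,235))]:
    x,y,X,Y=box;im=cv2.resize(d_["img"][y:Y,x:X],None,fx=3,fy=3,interpolation=2)
    cv2.imwrite(f"pics/crop_{n}.png",im[:,:,::-1])
E
```

```text
blank [[ 0.62  -0.275]] [[ 0.622 -0.271]]
sp1 [[ 0.514 -0.28 ]] [[ 0.52  -0.278]]
sp2 [[ 0.61 -0.12]] [[ 0.618 -0.119]]
plate [[ 0.402 -0.185]] [[ 0.405 -0.192]]
weight [[ 0.511 -0.123]] [[ 0.518 -0.119]]
w2 [[0.558 0.017]] [[0.568 0.019]]
w3 [[0.385 0.023]] [[0.401 0.035]]
orange [[0.661 0.044]] [[0.666 0.04 ]]
pink [[ 0.772 -0.316]] [[ 0.776 -0.32 ]]
board [[0.494 0.217]] [[0.503 0.213]]
mat [[ 0.509 -0.188]] [[ 0.516 -0.186]]
```

View pics/crop_side.png

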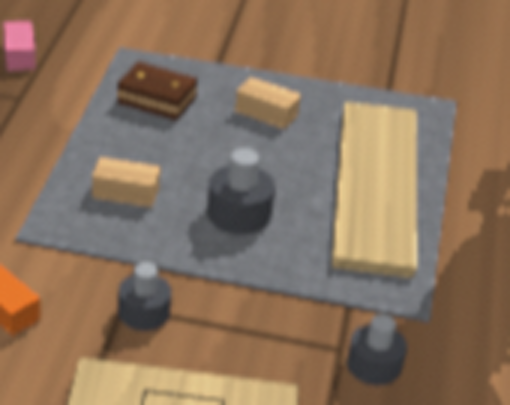

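The large weight on the mat (crop 240,190; side 360,175) is clearly larger than those at crop (145,298) and (377,350), so it is the one. The spacers are the two light blocks on the mat; the orange and pink blocks are not. Next I move the wrist camera above the mat.

{"name": "play_rows", "arguments": {"plan": [[85,0,0,0,0,0,7.27],[85,0,0,0,0,0,7.27],[85,0,0,0,0,0,7.27],[85,40,-29,-4,0,0,0],[85,40,-29,-4,0,0,0],[85,40,-29,-4,0,0,0],[85,40,-29,-4,0,0,0],[85,40,-29,-4,0,0,0],[85,40,-29,-4,0,0,0],[85,40,-29,-4,0,0,0],[85,40,-29,-4,0,0,0],[85,0,0,0,0,0,0]], "force": 40}}

```text
t: 1.45
tcp_pos: [0.5099, -0.2288, 0.2739]
tcp_rot: [-3.141, -0.011, -0.003]
wrist_force: [-0.1, -0.5, 0.4]
width: 0.997
gripper_force: 0.0
```

```bash
cat >> h.py <<'E'
def show():
    s=robot.get_state();M=R.from_rotvec(s["tcp_rot"]).as_matrix()
    print("t%.2f"%s["t"],"pos",np.round(1000*np.array(s["tcp_pos"]),1),"yaw %.2f"%np.degrees(np.arctan2(M[1,0],M[0,0])),"z",M[:,2].round(4),"F",np.round(s["wrist_force"],1),"w %.3f g %.1f"%(s["width"],s["gripper_force"]))
    return s,M
def save(d,n,box=None,f=1):
    im=d["img"]
    if box:x,y,X,Y=box;im=im[y:Y,x:X]
    cv2.imwrite(f"pics/{n}.png",cv2.resize(im,None,fx=f,fy=f,interpolation=2)[:,:,::-1])
E
python3 - <<'E'
from h import *
show();d=cap("wrist");save(d,"w1")
E
```

```text
t1.45 pos [ 509.9 -228.8  273.9] yaw 0.39 z [ 0.002   0.0011 -1.    ] F [-0.1 -0.5  0.4] w 0.997 g 0.0
```

View pics/w1.png

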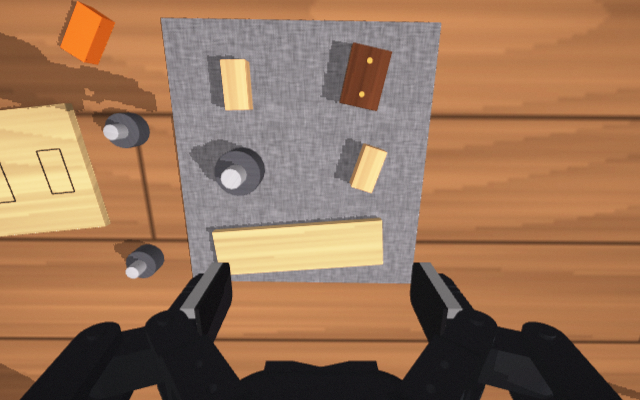

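The wrist view shows everything on the mat: spacers at (236,85) and (369,168), blank (365,75), big weight (240,172), strip (300,245). The small weights are off the mat at (126,130) and (145,262). Now I measure.

```bash
cat >> h.py <<'E'
def rects(d,z,lo,hi,amin=200,roi=None,out=None):
    "min-area rects of HSV-masked blobs, cast onto plane z: centre mm, size mm, long-axis angle deg"
    im=cv2.GaussianBlur(cv2.resize(d["img"],None,fx=3,fy=3,interpolation=cv2.INTER_CUBIC),(5,5),0)
    m=cv2.inRange(cv2.cvtColor(im,cv2.COLOR_RGB2HSV),np.array(lo),np.array(hi))
    if roi is not None:
        k=np.zeros_like(m);x,y,X,Y=[3*v for v in roi];k[y:Y,x:X]=255;m&=k
    m=cv2.morphologyEx(m,cv2.MORPH_OPEN,np.ones((5,5),np.uint8))
    res=[]
    for c in cv2.findContours(m,cv2.RETR_EXTERNAL,cv2.CHAIN_APPROX_NONE)[0]:
        if cv2.contourArea(c)<9*amin: continue
        px=(c[:,0,:]+.5)/3-.5; w=cast(d,px,z)*1000
        (cx,cy),(a,b),t=cv2.minAreaRect(w.astype(np.float32))
        if a<b:a,b,t=b,a,t+90
        t=(t+90)%180-90
        print("px",px.mean(0).round(0),"c %.1f %.1f size %.1f x %.1f ang %.2f fill %.2f"%(cx,cy,a,b,t,cv2.contourArea(w.astype(np.float32))/(a*b)))
        res.append((cx,cy,a,b,t))
    return res
E
python3 - <<'E'
from h import *
d=cap("wrist")
hsv=cv2.cvtColor(d["img"],cv2.COLOR_RGB2HSV)
for p in[(236,85),(222,85),(369,168),(356,163),(365,75),(345,75),(382,85),(300,245),(300,224),(231,179),(300,120),(370,60)]:print(p,hsv[p[1],p[0]])
R0=(190,25,410,280)
print("spacers");rects(d,.028,(8,60,190),(32,190,255),roi=R0)
print("plate");rects(d,.016,(8,60,190),(32,190,255),roi=(190,205,400,280))
print("blank");rects(d,.028,(0,90,60),(14,255,180),roi=R0)
print("weight top");rects(d,.066,(0,0,150),(179,50,255),amin=100,roi=(205,150,265,200))
E
```

```text
(236, 85) [ 22  95 251]
(222, 85) [ 20 105 247]
(369, 168) [ 21  99 250]
(356, 163) [ 15 129 158]
(365, 75) [ 10 166 118]
(345, 75) [  9 168 112]
(382, 85) [170  10 147]
(300, 245) [ 21  96 242]
(300, 224) [ 20 105 234]
(231, 179) [156   6 227]
(300, 120) [160   5 141]
(370, 60) [ 10 170 123]
spacers
px [299. 245.] c 406.2 -199.5 size 222.8 x 64.8 ang -85.27 fill 0.96
px [367. 166.] c 513.1 -286.9 size 54.8 x 28.4 ang -17.50 fill 0.96
px [234.  82.] c 609.3 -131.8 size 54.4 x 32.6 ang 1.71 fill 0.96
plate
px [299. 245.] c 400.5 -198.6 size 229.9 x 66.9 ang -85.27 fill 0.96
blank
px [363.  73.] c 618.0 -277.0 size 64.4 x 45.0 ang -11.51 fill 0.97
weight top
px [215. 189.] c 494.0 -110.1 size 24.4 x 12.5 ang 25.35 fill 0.50
px [231. 176.] c 508.6 -129.8 size 26.7 x 23.4 ang 73.28 fill 0.75
```

{"name": "play_rows", "arguments": {"plan": [[70,0,0,0,0,0,5.95],[70,0,0,0,0,0,5.95],[70,29,6.4,39,0,0,0],[70,29,6.4,39,0,0,0],[70,29,6.4,39,0,0,0],[70,29,6.4,39,0,0,0],[70,0,0,40,0,0,0],[70,0,0,0,0,0,0],[70,0,0,0,0,0,0]]}}

```text
t: 2.45
tcp_pos: [0.6119, -0.2825, 0.078]
tcp_rot: [-3.123, 0.33, 0.005]
wrist_force: [0.9, -0.2, 0.1]
width: 0.82
gripper_force: 0.0
```

```bash
cat >> h.py <<'E'
def mv(x,y,z,yaw):
    s,M=show();p=1000*np.array(s["tcp_pos"]);y0=np.degrees(np.arctan2(M[1,0],M[0,0]))
    a=np.radians(yaw);dx,dy=x-p[0],y-p[1]
    print("turn z %.2f then shift x %.1f y %.1f z %.1f"%(((y0-yaw+180)%360)-180,dx*np.cos(a)+dy*np.sin(a),dx*np.sin(a)-dy*np.cos(a),p[2]-z),"tilt fix about tool xy deg",np.degrees(np.cross([0,0,1],M.T@[0,0,-1]))[:2].round(2))
E
python3 - <<'E'
from h import *
mv(618,-277,18,-11.5)
d=cap("wrist")
rects(d,.028,(0,90,60),(14,255,180),roi=(200,150,440,400));save(d,"w2")
E
```

```text
t2.45 pos [ 611.9 -282.5   78. ] yaw -12.06 z [-0.0029  0.0012 -1.    ] F [ 0.9 -0.2  0.1] w 0.820 g 0.0
turn z -0.56 then shift x 4.9 y -6.6 z 60.0 tilt fix about tool xy deg [-0.03  0.18]
px [308. 213.] c 620.2 -277.7 size 68.4 x 44.2 ang -11.68 fill 0.98
```

View pics/w2.png

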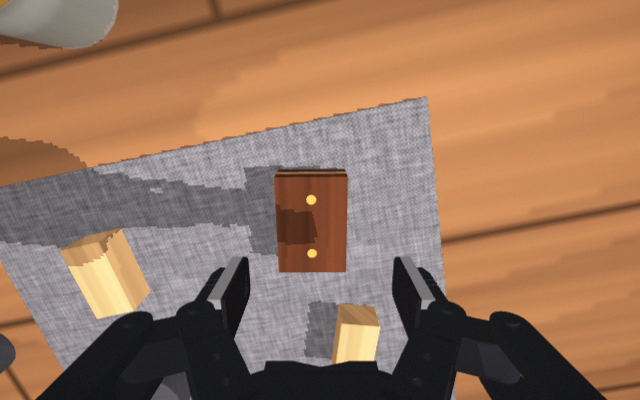

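The blank is centred at (311,222) between the fingers. I correct the offset, go down and grip.

{"name": "play_rows", "arguments": {"plan": [[70,4.9,-6.6,0,0,0,-0.56],[70,0,0,30,0,0,0],[70,0,0,20,0,0,0],[70,0,0,9,0,0,0],[70,0,0,0,0,0,0],[35,0,0,0,0,0,0],[35,0,0,0,0,0,0],[35,0,0,0,0,0,0],[35,0,0,0,0,0,0],[35,0,0,0,0,0,0]], "force": 40}}

```text
t: 3.5
tcp_pos: [0.6215, -0.2769, 0.0218]
tcp_rot: [3.125, -0.312, 0.007]
wrist_force: [-0.6, -0.5, 5.5]
width: 0.504
gripper_force: 43.2
```

```bash
python3 - <<'E'
from h import *
mv(440,205,200,0)
E
```

```text
t3.50 pos [ 621.5 -276.9   21.8] yaw -11.39 z [ 0.004  -0.0017 -1.    ] F [-0.6 -0.5  5.5] w 0.504 g 43.2
turn z -11.39 then shift x -181.5 y -481.9 z -178.2 tilt fix about tool xy deg [ 0.05 -0.25]
```

{"name": "play_rows", "arguments": {"plan": [[35,0,0,-10,0,0,0],[35,0,0,-40,0,0,-3.8],[35,0,0,-40,0,0,-3.8],[35,0,0,-44,0,0,-3.8],[35,0,0,-44,0,0,0],[35,-20,-40,0,0,0,0],[35,-20,-40,0,0,0,0],[35,-20,-40,0,0,0,0],[35,-20,-40,0,0,0,0],[35,-20,-40,0,0,0,0],[35,-20,-40,0,0,0,0],[35,-20,-40,0,0,0,0]]}}

```text
t: 4.7
tcp_pos: [0.4786, 0.0031, 0.1979]
tcp_rot: [-3.14, -0.008, -0.001]
wrist_force: [0.9, 0.7, -0.2]
width: 0.506
gripper_force: 42.5
```

{"name": "play_rows", "arguments": {"plan": [[35,-10,-40,0,0,0,0],[35,-10,-40,0,0,0,0],[35,-10,-40,0,0,0,0],[35,-10,-40,0,0,0,0],[35,0,-32,0,0,0,0],[35,0,0,0,0,0,0],[35,0,0,0,0,0,0]]}}

```text
t: 5.4
tcp_pos: [0.4384, 0.0855, 0.2042]
tcp_rot: [-3.049, -0.21, 0.01]
wrist_force: [-0.1, 0.7, -0.7]
width: 0.506
gripper_force: 42.5
```

```bash
python3 - <<'E'
from h import *
show();d=cap("wrist");save(d,"w3")
rects(d,.012,(8,50,150),(35,190,255),amin=3000)
E
```

```text
t5.40 pos [438.4  85.5 204.2] yaw 7.89 z [-0.0121  0.0845 -0.9964] F [-0.1  0.7 -0.7] w 0.506 g 42.5
px [ 81. 306.] c 201.3 391.2 size 225.4 x 79.1 ang 89.97 fill 0.54
px [512. 304.] c 320.3 -147.1 size 357.9 x 108.2 ang 75.62 fill 0.51
px [559. 254.] c 397.1 -169.1 size 175.6 x 70.3 ang -85.28 fill 0.90
px [447. 142.] c 490.9 -14.3 size 159.3 x 44.0 ang 0.11 fill 0.87
px [213. 117.] c 419.2 229.7 size 578.5 x 340.8 ang -83.45 fill 0.61
```

View pics/w3.png

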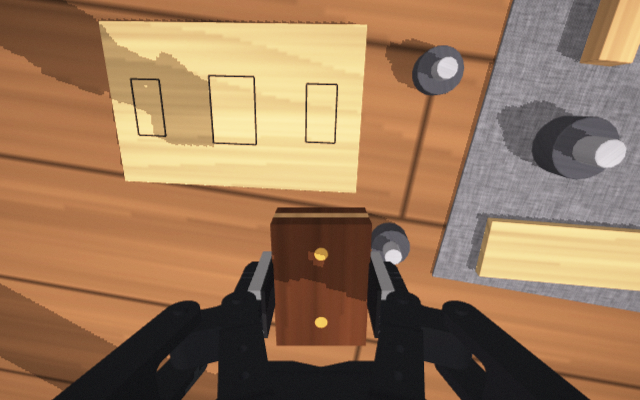

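The board is visible with its three outlines, the middle one at (233,110). The blank is held centrally at (320,280). The arm stopped tilted, probably because joint 6 is at its limit.

```bash
python3 - <<'E'
from h import *
print(np.round(robot.get_state()["qpos"],3))
mv(438,86,204,60)
E
```

```text
[ 0.136  0.157 -0.204  1.21   0.085  3.141]
t5.45 pos [438.3  85.3 204. ] yaw 7.87 z [-0.0124  0.0844 -0.9964] F [-0.9 -0.6 -0.2] w 0.508 g 42.5
turn z -52.13 then shift x 0.4 y -0.6 z 0.0 tilt fix about tool xy deg [-4.89  0.04]
```

{"name": "play_rows", "arguments": {"plan": [[35,0,0,0,0,0,-8.5],[35,0,0,0,-4.84,-0.72,0],[35,0,0,0,0,0,-8.5],[35,0,0,0,0,0,-8.5],[35,0,0,0,0,0,-8.5],[35,0,0,0,0,0,-8.5],[35,0,0,0,0,0,-8.5],[35,0,0,0,0,0,-8.5],[35,0,0,0,0,0,-8.5],[35,0,0,0,0,0,-8.5],[35,0,0,0,0,0,-8.5],[35,0,0,0,0,0,-8.5]]}}

```text
t: 6.65
tcp_pos: [0.4382, 0.085, 0.2038]
tcp_rot: [-1.983, -2.435, 0.001]
wrist_force: [-0.2, 0.1, -1.3]
width: 0.503
gripper_force: 42.5
```

{"name": "play_rows", "arguments": {"plan": [[35,0,0,0,0,0,-8.5],[35,0,0,0,0,0,-8.5],[35,0,0,0,0,0,-8.5],[35,0,0,0,0,0,-8.5],[35,0,0,0,0,0,-8.5],[35,0,0,0,0,0,-8.5],[35,0,0,0,0,0,-8.5],[35,0,0,0,0,0,-8.5],[35,0,0,0,0,0,-8.5],[35,0,0,0,0,0,0]]}}

```text
t: 7.65
tcp_pos: [0.4381, 0.0851, 0.2039]
tcp_rot: [-0.06, -3.14, -0.0]
wrist_force: [-0.6, 0.1, 0.1]
width: 0.503
gripper_force: 42.5
```

```bash
python3 - <<'E'
from h import *
print(np.round(robot.get_state()["qpos"],3))
mv(570,215,160,180)
E
```

```text
[ 0.192  0.158 -0.201  1.213  0.     0.23 ]
t7.65 pos [438.1  85.1 203.9] yaw 177.81 z [-1.4e-03  1.0e-04 -1.0e+00] F [-0.6  0.1  0.1] w 0.503 g 42.5
turn z -2.19 then shift x -131.9 y 129.9 z 43.9 tilt fix about tool xy deg [ 0.   -0.08]
```

{"name": "play_rows", "arguments": {"plan": [[35,0,0,0,0,0,-2.2],[35,-26.4,26,8,0,0,0],[35,-26.4,26,8,0,0,0],[35,-26.4,26,8,0,0,0],[35,-26.4,26,8,0,0,0],[35,-26.4,26,8,0,0,0],[35,0,0,0,0,0,0],[35,0,0,0,0,0,0],[35,0,0,0,0,0,0]]}}

```text
t: 8.55
tcp_pos: [0.569, 0.215, 0.164]
tcp_rot: [-0.001, -3.14, 0.0]
wrist_force: [0.1, -0.7, -0.2]
width: 0.501
gripper_force: 42.5
```

```bash
cat >> h.py <<'E'
def outlines(d,z=.012,vmax=110,amin=150,roi=None):
    "dark pencil quads: outer-contour rects on plane z"
    g=cv2.resize(d["img"],None,fx=3,fy=3,interpolation=cv2.INTER_CUBIC).min(2)
    g=cv2.cvtColor(cv2.resize(d["img"],None,fx=3,fy=3,interpolation=cv2.INTER_CUBIC),cv2.COLOR_RGB2GRAY)
    bh=cv2.morphologyEx(g,cv2.MORPH_BLACKHAT,np.ones((21,21),np.uint8))
    m=(bh>45).astype(np.uint8)
    for c in cv2.findContours(m,cv2.RETR_EXTERNAL,cv2.CHAIN_APPROX_NONE)[0]:
        px=(c[:,0,:]+.5)/3-.5;w=(cast(d,px,z)*1000).astype(np.float32)
        (cx,cy),(a,b),t=cv2.minAreaRect(w)
        if a<b:a,b,t=b,a,t+90
        if 45<a<80 and 22<b<60: print("px",px.mean(0).round(0),"c %.1f %.1f size %.1f x %.1f ang %.2f fill %.2f"%(cx,cy,a,b,(t+90)%180-90,cv2.contourArea(w)/a/b))
E
python3 - <<'E'
from h import *
show();d=cap("wrist");save(d,"w4");outlines(d)
print("blank");rects(d,.02,(0,90,50),(14,255,180),roi=(200,150,440,400))
print("scene");outlines(cap("scene"));print("side");outlines(cap("side"))
E
```

```text
t8.55 pos [569. 215. 164.] yaw 179.98 z [-1.9e-03 -2.0e-04 -1.0e+00] F [ 0.1 -0.7 -0.2] w 0.501 g 42.5
px [203. 121.] c 504.8 111.5 size 58.7 x 32.8 ang 6.00 fill 0.97
px [304. 109.] c 495.2 201.2 size 68.5 x 48.8 ang 6.28 fill 0.98
px [408.  98.] c 485.6 290.9 size 58.6 x 32.3 ang 6.09 fill 0.98
blank
px [431. 381.] c 787.5 340.7 size 58.4 x 17.8 ang 6.57 fill 0.87
px [207. 379.] c 786.1 84.2 size 62.1 x 14.4 ang -23.79 fill 0.64
px [336. 241.] c 668.6 227.4 size 215.5 x 195.1 ang -83.80 fill 0.49
scene
px [194.  44.] c 493.9 -1205.0 size 54.5 x 29.1 ang -16.67 fill 0.59
side
px [335. 325.] c 481.4 289.3 size 46.6 x 32.6 ang 6.59 fill 0.10
```

View pics/w4.png

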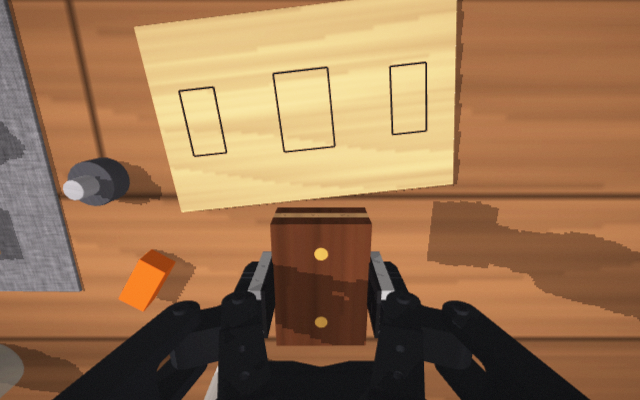

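The three outlines are at (203,121), (304,109) and (408,98), with board yaw about 6.1°. The held blank's pins are at (321,254) and (321,322). I locate the blank in the tool frame by its pins and edges.

```bash
python3 - <<'E'
from h import *
s,M=show();d=cap("wrist");im=d["img"][200:360,255:390]
hsv=cv2.cvtColor(im,cv2.COLOR_RGB2HSV)
m=cv2.inRange(hsv,np.array([18,120,110]),np.array([32,255,255]))
n,_,st,c=cv2.connectedComponentsWithStats(m)
P=np.array([c[i]+[255,200] for i in range(1,n) if st[i,4]>25]);print(P.round(1),st[1:,4])
w=cast(d,P,.1702)*1000;t=(np.c_[w,np.full(len(w),170.2)]-1000*np.array(s["tcp_pos"]))@M
print("pins tool",t.round(1),"mid",t.mean(0).round(1))
# dark-brown side edges of top face, per row
for r in(235,280,310,340):
    row=cv2.cvtColor(d["img"],cv2.COLOR_RGB2HSV)[r,255:390]
    k=np.where((row[:,1]>120)&(row[:,0]<16))[0]+255;a=cast(d,[(k[0]-.5,r),(k[-1]+.5,r)],.1702)*1000
    tt=(np.c_[a,[170.2]*2]-1000*np.array(s["tcp_pos"]))@M;print(r,k[0],k[-1],tt[:,:2].round(1).tolist())
col=cv2.cvtColor(d["img"],cv2.COLOR_RGB2GRAY)[200:360,300];print(col[5:30],col[140:152])
E
```

```text
t8.70 pos [569.3 215.1 165. ] yaw -179.99 z [-1.e-04  7.e-04 -1.e+00] F [ 0.3 -0.2 -0.5] w 0.507 g 42.5
[[320.7 253.6]
 [320.5 321.5]] [  1 128  93]
pins tool [[ 15.    0.6  -5.2]
 [-21.5   0.5  -5.2]] mid [-3.3  0.5 -5.2]
235 255 389 [[24.0, -28.6], [24.0, 30.9]]
280 274 367 [[1.4, -21.3], [1.4, 22.2]]
310 274 368 [[-14.9, -22.1], [-14.9, 23.5]]
340 265 377 [[-32.5, -27.3], [-32.5, 28.8]]
[133 133  84  40  42  43  38  54 103 120 121 118  79  40  44  40  41  42
  42  62  74  72  73  74  72] [ 66  66  66  65  65  82 103 111 113 110 110 112]
```

```bash
python3 - <<'E'
from h import *
mv(492,200.4,30,-173.9)
E
```

```text
t8.75 pos [569.4 215.2 165.1] yaw -179.98 z [ 1.e-04  8.e-04 -1.e+00] F [-0.1 -0.4 -1.3] w 0.502 g 42.5
turn z -6.08 then shift x 78.5 y -6.5 z 135.1 tilt fix about tool xy deg [0.04 0.01]
```

{"name": "play_rows", "arguments": {"plan": [[35,0,0,0,0,0,-6.1],[35,26.2,-2.2,20,0,0,0],[35,26.2,-2.2,20,0,0,0],[35,26.1,-2.1,20,0,0,0],[35,0,0,20,0,0,0],[35,0,0,20,0,0,0],[35,0,0,10,0,0,0],[35,0,0,0,0,0,0],[35,0,0,0,0,0,0]]}}

```text
t: 9.65
tcp_pos: [0.4926, 0.2011, 0.0549]
tcp_rot: [-0.169, 3.137, 0.001]
wrist_force: [-0.5, 0.6, 0.4]
width: 0.502
gripper_force: 42.5
```

```bash
python3 - <<'E'
from h import *
mv(492,200.4,30,-173.9)
E
```

```text
t9.65 pos [492.6 201.1  54.9] yaw -173.82 z [-0.e+00  8.e-04 -1.e+00] F [-0.5  0.6  0.4] w 0.502 g 42.5
turn z 0.08 then shift x 0.7 y -0.6 z 24.9 tilt fix about tool xy deg [0.05 0.  ]
```

{"name": "play_rows", "arguments": {"plan": [[35,0.6,-0.6,10,0,0,0],[35,0,0,8,0,0,0],[35,0,0,4,0,0,0],[35,0,0,2,0,0,0],[35,0,0,0,0,0,0],[35,0,0,0,0,0,0]]}}

```text
t: 10.25
tcp_pos: [0.4916, 0.2004, 0.0301]
tcp_rot: [0.17, -3.136, -0.001]
wrist_force: [0.2, -0.2, -0.5]
width: 0.504
gripper_force: 42.5
```

```bash
python3 - <<'E'
from h import *
mv(492,200.4,30,-173.9)
E
```

```text
t10.25 pos [491.6 200.4  30.1] yaw -173.80 z [-9.e-04  5.e-04 -1.e+00] F [ 0.2 -0.2 -0.5] w 0.504 g 42.5
turn z 0.10 then shift x -0.4 y -0.1 z 0.1 tilt fix about tool xy deg [ 0.03 -0.05]
```

{"name": "play_rows", "arguments": {"plan": [[35,0,0,1,0,0,0],[35,0,0,1,0,0,0],[35,0,0,0,0,0,0]]}}

```text
t: 10.55
tcp_pos: [0.4918, 0.2005, 0.0297]
tcp_rot: [-0.17, 3.137, 0.001]
wrist_force: [-4.5, -1.7, 11.5]
width: 0.503
gripper_force: 43.8
```

{"name": "play_rows", "arguments": {"plan": [[50,0,0,0,0,0,0],[60,0,0,0,0,0,0],[60,0,0,0,0,0,0],[60,0,0,0,0,0,0],[60,0,0,-10,0,0,0],[60,0,0,-30,0,0,0],[60,0,0,-40,0,0,0],[75,-20,0,-30,0,0,0],[75,0,0,0,0,0,0],[75,0,0,0,0,0,0]]}}

```text
t: 11.55
tcp_pos: [0.5124, 0.2027, 0.1394]
tcp_rot: [-0.169, 3.136, 0.002]
wrist_force: [-0.9, 0.1, -0.5]
width: 0.874
gripper_force: 0.0
```

```bash
python3 - <<'E'
from h import *
show();d=cap("wrist");save(d,"w5");outlines(d)
print("blank");rects(d,.036,(0,100,30),(16,255,175),roi=(180,20,460,270))
E
```

```text
t11.55 pos [512.4 202.7 139.4] yaw -173.81 z [ 0.0014  0.0014 -1.    ] F [-0.9  0.1 -0.5] w 0.874 g 0.0
px [427. 179.] c 485.6 291.1 size 58.5 x 32.7 ang 6.14 fill 0.98
px [214. 179.] c 505.0 111.5 size 58.5 x 33.0 ang 6.14 fill 0.97
blank
px [321. 267.] c 564.0 208.9 size 133.2 x 5.4 ang -83.82 fill 0.86
px [441. 266.] c 552.9 309.7 size 32.8 x 5.7 ang -83.82 fill 0.89
px [321. 182.] c 492.5 201.3 size 67.2 x 44.8 ang 6.17 fill 0.98
px [320.  49.] c 399.1 190.2 size 196.2 x 36.9 ang -83.81 fill 0.97
```

View pics/w5.png

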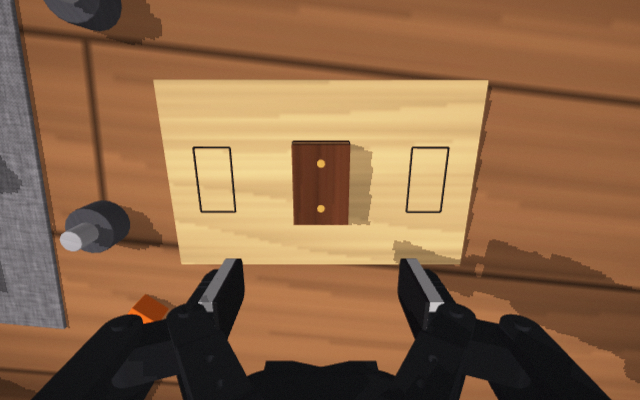

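The blank sits at (321,182), square, and midway between the outer outlines. I check it by its pins and go on to the spacer near (610,-132).

```bash
cat >> h.py <<'E'
def pins(d,z,roi):
    x,y,X,Y=roi;m=cv2.inRange(cv2.cvtColor(d["img"][y:Y,x:X],cv2.COLOR_RGB2HSV),np.array([17,110,110]),np.array([34,255,255]))
    n,_,st,c=cv2.connectedComponentsWithStats(m);P=np.array([c[i]+[x,y] for i in range(1,n) if st[i,4]>12])
    w=cast(d,P,z)*1000;print("pins",P.round(1).tolist(),w.round(1).tolist(),"mid",w.mean(0).round(1))
E
python3 - <<'E'
from h import *
d=cap("wrist");pins(d,.036,(297,150,345,222))
mv(632,-132,140,-178.3)
E
```

```text
pins [[321.0, 165.7], [321.0, 210.9]] [[476.3, 199.3], [512.3, 203.2]] mid [494.3 201.2]
t11.65 pos [510.4 202.1 137.1] yaw -173.80 z [-3.4e-03 -5.0e-04 -1.0e+00] F [-1.   0.6  0.3] w 0.880 g 0.0
turn z 4.50 then shift x -111.7 y -337.5 z -2.9 tilt fix about tool xy deg [-0.01 -0.19]
```

{"name": "play_rows", "arguments": {"plan": [[75,0,0,0,0,0,4.5],[75,-14,-42,0,0,0,0],[75,-14,-42,0,0,0,0],[75,-14,-42,0,0,0,0],[75,-14,-42,0,0,0,0],[75,-14,-42,0,0,0,0],[75,-14,-42,0,0,0,0],[75,-14,-42,0,0,0,0],[75,-14,-42,0,0,0,0],[60,0,0,0,0,0,0],[60,0,0,0,0,0,0]]}}

```text
t: 12.75
tcp_pos: [0.632, -0.1309, 0.1355]
tcp_rot: [0.043, -3.136, -0.003]
wrist_force: [0.6, 0.8, -0.2]
width: 0.7
gripper_force: 0.0
```

```bash
python3 - <<'E'
from h import *
d=cap("wrist");save(d,"w6")
rects(d,.028,(8,60,235),(32,190,255),roi=(220,60,420,270))
mv(610,-132,25,-178.3)
E
```

```text
px [322. 179.] c 609.1 -129.6 size 53.1 x 27.1 ang 1.55 fill 0.98
t12.80 pos [ 632.  -129.7  136. ] yaw -178.33 z [-0.0048  0.0017 -1.    ] F [-0.5  0.8 -0.3] w 0.705 g 0.0
turn z -0.03 then shift x 22.0 y -1.6 z 111.0 tilt fix about tool xy deg [ 0.1  -0.27]
```

View pics/w6.png

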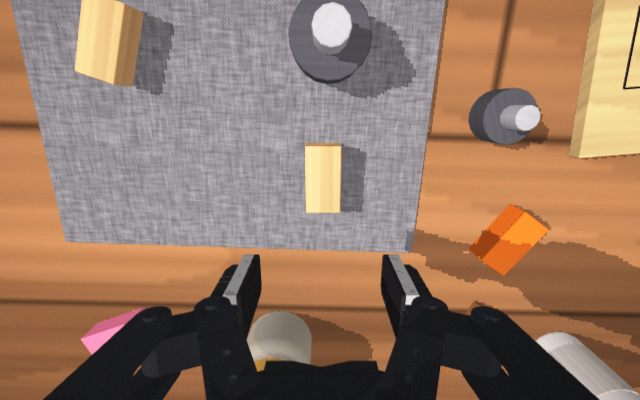

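The spacer is at (322,179), square to the tool and roughly between the fingers. I go down and grip.

{"name": "play_rows", "arguments": {"plan": [[60,22.9,0,10,0,0.27,0],[60,0,0,30,0,0,0],[60,0,0,30,0,0,0],[60,0,0,25,0,0,0],[60,0,0,15,0,0,0],[60,0,0,0,0,0,0],[20,0,0,0,0,0,0],[20,0,0,0,0,0,0],[20,0,0,0,0,0,0],[20,0,0,0,0,0,0],[20,0,0,0,0,0,0],[20,0,0,0,0,0,0]], "force": 40}}

```text
t: 14.0
tcp_pos: [0.6111, -0.1307, 0.0295]
tcp_rot: [0.047, -3.139, -0.001]
wrist_force: [-0.3, 2.1, 5.5]
width: 0.315
gripper_force: 40.9
```

```bash
python3 - <<'E'
from h import *
mv(560,105,160,-173.9)
E
```

```text
t14.00 pos [ 611.1 -130.7   29.5] yaw -178.29 z [-2.7e-03  3.0e-04 -1.0e+00] F [-0.3  2.1  5.5] w 0.315 g 40.9
turn z -4.39 then shift x 25.8 y 239.8 z -130.5 tilt fix about tool xy deg [ 0.02 -0.15]
```

{"name": "play_rows", "arguments": {"plan": [[20,0,0,-10,0,0,0],[20,0,0,-40,0,0,-4.4],[20,0,0,-40,0,0,0],[20,0,0,-40,0,0,0],[20,4,40,0,0,0,0],[20,4,40,0,0,0,0],[20,4,40,0,0,0,0],[20,4,40,0,0,0,0],[20,5,40,0,0,0,0],[20,5,40,0,0,0,0],[20,0,0,0,0,0,0],[20,0,0,0,0,0,0]]}}

```text
t: 15.2
tcp_pos: [0.559, 0.1058, 0.1585]
tcp_rot: [0.17, -3.131, 0.0]
wrist_force: [0.1, -0.5, -0.6]
width: 0.316
gripper_force: 40.1
```

```bash
python3 - <<'E'
from h import *
s,M=show();d=cap("wrist");save(d,"w7",(120,0,520,400),1.4);outlines(d)
g=d["img"];hsv=cv2.cvtColor(g,cv2.COLOR_RGB2HSV)
print([hsv[r,320].tolist() for r in range(200,360,6)])
rects(d,(s["tcp_pos"][2]-.0015),(8,50,170),(34,200,255),roi=(270,215,370,360))
E
```

```text
t15.20 pos [559.  105.8 158.5] yaw -173.78 z [-5.6e-03 -4.0e-04 -1.0e+00] F [ 0.1 -0.5 -0.6] w 0.316 g 40.1
px [540. 135.] c 485.7 291.1 size 58.2 x 32.9 ang 6.18 fill 0.98
px [334. 135.] c 504.6 111.9 size 58.3 x 32.4 ang 5.92 fill 0.98
[[20, 101, 239], [15, 130, 176], [15, 130, 178], [16, 130, 171], [18, 113, 241], [18, 111, 241], [18, 112, 241], [18, 111, 241], [18, 111, 240], [18, 112, 240], [18, 113, 239], [16, 125, 212], [15, 127, 181], [15, 129, 182], [15, 129, 182], [15, 129, 178], [15, 128, 178], [15, 130, 178], [16, 128, 178], [15, 128, 178], [13, 146, 180], [13, 144, 186], [13, 145, 186], [13, 144, 172], [13, 145, 176], [12, 149, 103], [12, 147, 142]]
px [322. 272.] c 565.8 106.6 size 75.7 x 47.5 ang 6.24 fill 0.68
```

View pics/w7.png

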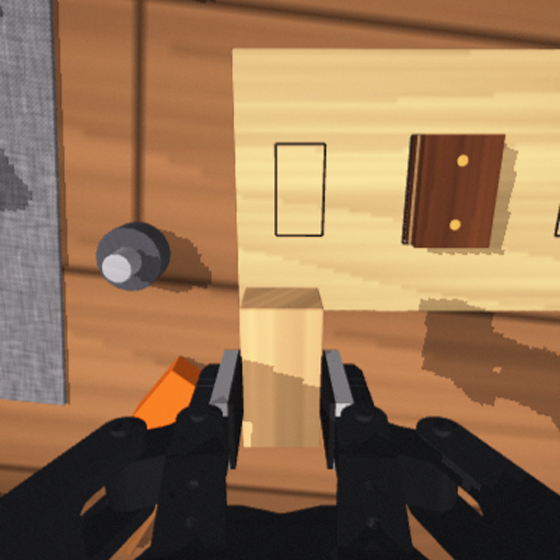

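The held spacer's top runs from row 221 to about 318, centred near column 321, and the outline is at (334,135). I compute its offset in the tool frame.

```bash
cat >> h.py <<'E'
def avg(n=5):
    P=[];V=[]
    for _ in range(n):
        s=robot.get_state();P.append(s["tcp_pos"]);V.append(R.from_rotvec(s["tcp_rot"]));robot.get_image("wrist")
    return 1000*np.mean(P,0),R.concatenate(V).mean().as_matrix(),1000*np.std(P,0)
E
python3 - <<'E'
from h import *
p,M,sd=avg();print(p.round(1),sd.round(1),M[:,2].round(4),np.degrees(np.arctan2(M[1,0],M[0,0])))
d=cap("wrist");d["world_from_camera"]=np.asarray(d["hand_eye"])  # tool frame
for zt in(-.006,-.003,0,.002):
    c=cast(d,[(292,221),(350.5,221),(295,318.5),(349,318.5)],zt)*1000
    print(zt,c.round(1).tolist(),"len %.1f"%(c[:2,0].mean()-c[2:,0].mean()),"mid",c.mean(0).round(1))
T=np.eye(4);T[:3,:3]=M;T[:3,3]=p/1000;d["world_from_camera"]=T@d["hand_eye"];outlines(d)
E
```

```text
[559.5 104.2 158.3] [0.1 0.4 0.1] [-5.7e-03 -1.0e-04 -1.0e+00] -173.97285608424323
-0.006 [[30.9, -11.8], [30.9, 13.5], [-19.2, -11.8], [-19.2, 14.2]] len 50.1 mid [5.8 1. ]
-0.003 [[29.7, -12.1], [29.8, 13.8], [-21.5, -12.1], [-21.5, 14.5]] len 51.3 mid [4.1 1. ]
0 [[28.6, -12.4], [28.6, 14.1], [-23.9, -12.4], [-23.9, 14.9]] len 52.5 mid [2.4 1.1]
0.002 [[27.8, -12.6], [27.9, 14.3], [-25.4, -12.5], [-25.4, 15.1]] len 53.3 mid [1.2 1.1]
px [336. 134.] c 504.8 112.2 size 58.5 x 32.5 ang 6.30 fill 0.98
px [542. 134.] c 485.1 291.4 size 58.0 x 32.9 ang 6.09 fill 0.98
```

{"name": "play_rows", "arguments": {"plan": [[20,0,0,0,0,-0.33,0],[20,17.2,4,20,0,0,0],[20,17.2,4,20,0,0,0],[20,17.2,4,20,0,0,0],[20,0,0,20,0,0,0],[20,0,0,20,0,0,0],[20,0,0,0,0,0,0],[20,0,0,0,0,0,0],[20,0,0,0,0,0,0]]}}

```text
t: 16.45
tcp_pos: [0.5079, 0.1118, 0.0594]
tcp_rot: [-0.167, 3.135, 0.002]
wrist_force: [0.5, 0.4, -0.5]
width: 0.312
gripper_force: 40.1
```

```bash
sed -i 's/s,M=show();p=1000\*np.array(s\["tcp_pos"\])/p,M,_=avg(4);show()/' h.py; python3 - <<'E'
from h import *
mv(506.4,111.3,38,-173.9)
E
```

```text
t16.65 pos [507.5 111.8  59.1] yaw -173.91 z [ 0.0018  0.0012 -1.    ] F [ 0.8 -0.8 -0.9] w 0.314 g 40.1
turn z -0.01 then shift x 1.5 y -0.3 z 21.4 tilt fix about tool xy deg [0.07 0.14]
```

{"name": "play_rows", "arguments": {"plan": [[20,1.5,-0.3,10,0,0,0],[20,0,0,8,0,0,0],[20,0,0,3,0,0,0],[20,0,0,0,0,0,0],[20,0,0,0,0,0,0]]}}

```text
t: 17.15
tcp_pos: [0.5044, 0.111, 0.0375]
tcp_rot: [0.167, -3.136, -0.001]
wrist_force: [-2.7, -1.2, 8.2]
width: 0.316
gripper_force: 41.1
```

{"name": "play_rows", "arguments": {"plan": [[20,0,0,1,0,0,0],[20,0,0,0,0,0,0]]}}

```text
t: 17.35
tcp_pos: [0.5044, 0.111, 0.0374]
tcp_rot: [0.167, -3.136, -0.001]
wrist_force: [-6.2, -1.3, 15.2]
width: 0.313
gripper_force: 41.9
```

{"name": "play_rows", "arguments": {"plan": [[40,0,0,0,0,0,0],[45,0,0,0,0,0,0],[45,0,0,0,0,0,0],[45,0,0,0,0,0,0],[45,0,0,-10,0,0,0],[45,0,0,-30,0,0,0],[60,0,0,-40,0,0,0],[60,-20,0,-25,0,0,0],[60,0,0,0,0,0,0],[60,0,0,0,0,0,0]]}}

```text
t: 18.35
tcp_pos: [0.5257, 0.1134, 0.142]
tcp_rot: [-0.167, 3.136, 0.002]
wrist_force: [-0.1, 0.5, -0.3]
width: 0.703
gripper_force: 0.0
```

```bash
python3 - <<'E'
from h import *
p,M,sd=avg();print(p.round(1),M[:,2].round(4))
d=cap("wrist");save(d,"w8",(220,80,560,280),2.3)
T=np.eye(4);T[:3,:3]=M;T[:3,3]=p/1000;d["world_from_camera"]=T@d["hand_eye"];outlines(d)
hsv=cv2.cvtColor(d["img"],cv2.COLOR_RGB2HSV)
e=cv2.Canny(cv2.cvtColor(d["img"],cv2.COLOR_RGB2GRAY),40,90);
mv(535,-287,140,162.5)
E
```

```text
[524.2 113.1 140.4] [-2.e-03  5.e-04 -1.e+00]
px [331. 166.] c 504.8 111.9 size 56.9 x 32.6 ang 5.78 fill 0.08
px [533. 177.] c 486.0 291.7 size 58.1 x 32.9 ang 6.14 fill 0.98
t18.85 pos [524.9 113.2 140.8] yaw -173.90 z [-9.e-04  7.e-04 -1.e+00] F [0.9 0.2 0.7] w 0.704 g 0.0
turn z 23.60 then shift x -130.4 y -378.4 z 0.3 tilt fix about tool xy deg [ 0.04 -0.11]
```

View pics/w8.png

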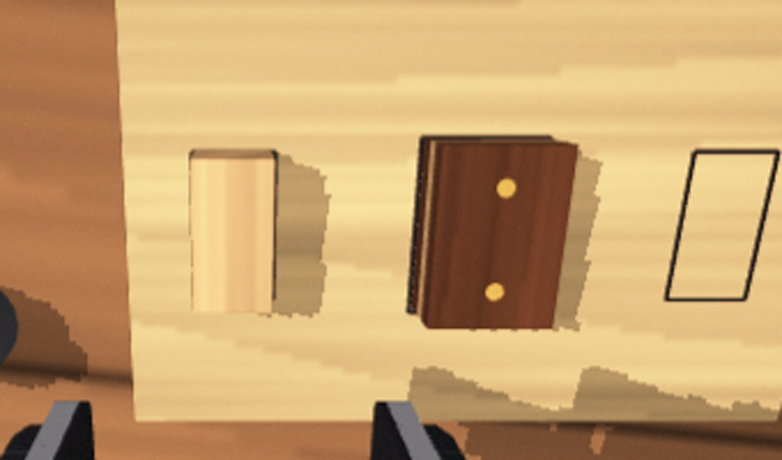

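The first spacer lies square in its outline: the pencil line shows on its top edge and both sides. The blank is also in its outline. Now the second spacer.

{"name": "play_rows", "arguments": {"plan": [[60,0,0,0,0,0,7.87],[60,0,0,0,0,0,7.87],[60,0,0,0,0,0,7.87],[60,-16.3,-47,0,0,0,0],[60,-16.3,-47,0,0,0,0],[60,-16.3,-47,0,0,0,0],[60,-16.3,-47,0,0,0,0],[60,-16.3,-47,0,0,0,0],[60,-16.3,-47,0,0,0,0],[60,-16.3,-47,0,0,0,0],[60,-16.3,-48,0,0,0,0],[60,0,0,0,0,0,0]]}}

```text
t: 20.05
tcp_pos: [0.5356, -0.2913, 0.1404]
tcp_rot: [0.49, 3.102, -0.003]
wrist_force: [1.7, 1.1, -0.1]
width: 0.702
gripper_force: 0.0
```

{"name": "play_rows", "arguments": {"plan": [[60,0,0,0,0,0,0],[60,0,0,0,0,0,0]]}}

```text
t: 20.25
tcp_pos: [0.5358, -0.2839, 0.1405]
tcp_rot: [-0.477, -3.104, -0.003]
wrist_force: [0.8, -0.3, -0.5]
width: 0.705
gripper_force: 0.0
```

```bash
python3 - <<'E'
from h import *
p,M,sd=avg();d=cap("wrist")
T=np.eye(4);T[:3,:3]=M;T[:3,3]=p/1000;d["world_from_camera"]=T@d["hand_eye"]
for r in rects(d,.028,(8,60,235),(32,190,255),roi=(220,60,420,270)):
    mv(r[0],r[1],29,180+r[4])
save(d,"w9")
E
```

```text
px [307. 178.] c 512.4 -286.8 size 52.9 x 27.0 ang -17.41 fill 0.98
px [284.  71.] c 437.4 -276.8 size 76.2 x 27.0 ang 72.59 fill 0.52
t20.75 pos [ 536.2 -284.5  140.9] yaw 162.53 z [ 1.e-04  8.e-04 -1.e+00] F [ 0.5 -0.6 -0.2] w 0.704 g 0.0
turn z -0.02 then shift x 22.0 y -9.9 z 112.0 tilt fix about tool xy deg [ 0.04 -0.01]
t20.95 pos [ 536.1 -284.9  140.8] yaw 162.48 z [-1.e-04  8.e-04 -1.e+00] F [-0.6 -0.4  0.2] w 0.702 g 0.0
turn z -90.09 then shift x 22.1 y 96.6 z 111.9 tilt fix about tool xy deg [ 0.04 -0.01]
```

{"name": "play_rows", "arguments": {"plan": [[60,22,-10.2,10,0,0,0],[60,0,0,30,0,0,0],[60,0,0,30,0,0,0],[60,0,0,25,0,0,0],[60,0,0,15.5,0,0,0],[60,0,0,0,0,0,0],[20,0,0,0,0,0,0],[20,0,0,0,0,0,0],[20,0,0,0,0,0,0],[20,0,0,0,0,0,0],[20,0,0,0,0,0,0],[20,0,0,0,0,0,0]], "force": 40}}

```text
t: 22.15
tcp_pos: [0.5132, -0.2885, 0.032]
tcp_rot: [0.478, 3.102, -0.001]
wrist_force: [-0.3, 0.0, 5.7]
width: 0.312
gripper_force: 40.3
```

```bash
python3 - <<'E'
from h import *
mv(540,286,160,-173.9)
E
```

```text
t22.35 pos [ 513.2 -288.5   32. ] yaw 162.49 z [ 2.9e-03 -8.0e-04 -1.0e+00] F [0.5 0.4 5.7] w 0.309 g 40.3
turn z -23.61 then shift x -87.7 y 568.4 z -128.0 tilt fix about tool xy deg [0.   0.17]
```

{"name": "play_rows", "arguments": {"plan": [[20,0,0,-10,0,0,0],[20,0,0,-40,0,0,-7.87],[20,0,0,-40,0,0,-7.87],[20,0,0,-40,0,0,-7.87],[20,-7,44,0,0,0,0],[20,-7,44,0,0,0,0],[20,-7,44,0,0,0,0],[20,-7,44,0,0,0,0],[20,-7,44,0,0,0,0],[20,-7,44,0,0,0,0],[20,-7,44,0,0,0,0],[20,-7,44,0,0,0,0]]}}

```text
t: 23.55
tcp_pos: [0.5298, 0.0698, 0.1611]
tcp_rot: [0.167, -3.137, -0.001]
wrist_force: [0.4, 0.6, 0.7]
width: 0.313
gripper_force: 39.7
```

{"name": "play_rows", "arguments": {"plan": [[20,-7,44,0,0,0,0],[20,-7,44,0,0,0,0],[20,-7,44,0,0,0,0],[20,-7,44,0,0,0,0],[20,-4,40,0,0,0,0],[20,0,0,0,0,0,0],[20,0,0,0,0,0,0]]}}

```text
t: 24.25
tcp_pos: [0.5384, 0.287, 0.1606]
tcp_rot: [0.171, -3.136, 0.0]
wrist_force: [0.2, -0.0, -0.7]
width: 0.31
gripper_force: 39.7
```

```bash
python3 - <<'E'
from h import *
p,M,sd=avg();d=cap("wrist");print(p.round(1))
T=np.eye(4);T[:3,:3]=M;T[:3,3]=p/1000;d["world_from_camera"]=T@d["hand_eye"];outlines(d)
hsv=cv2.cvtColor(d["img"],cv2.COLOR_RGB2HSV)
print([(r,hsv[r,322].tolist()) for r in list(range(196,230,3))+list(range(296,340,3))])
for r in(228,250,300):print(r,[(c,hsv[r,c].tolist()) for c in list(range(284,302,2))+list(range(342,358,2))])
save(d,"w10",(220,150,420,360),2.5)
mv(487,290.8,60,-173.9)
E
```

```text
[538.9 285.5 160.8]
px [333. 134.] c 484.8 291.5 size 57.9 x 32.4 ang 6.27 fill 0.98
[(196, [21, 98, 241]), (199, [22, 95, 244]), (202, [21, 97, 243]), (205, [18, 113, 224]), (208, [15, 128, 175]), (211, [15, 129, 182]), (214, [15, 129, 174]), (217, [16, 128, 173]), (220, [15, 128, 175]), (223, [18, 114, 240]), (226, [18, 112, 240]), (229, [18, 113, 240]), (296, [14, 127, 177]), (299, [14, 125, 179]), (302, [15, 130, 176]), (305, [16, 131, 175]), (308, [15, 128, 176]), (311, [15, 131, 175]), (314, [16, 130, 174]), (317, [14, 131, 173]), (320, [13, 148, 190]), (323, [13, 145, 190]), (326, [12, 145, 187]), (329, [13, 145, 185]), (332, [13, 145, 183]), (335, [13, 147, 184]), (338, [12, 142, 182])]
228 [(284, [13, 142, 176]), (286, [13, 146, 173]), (288, [13, 145, 176]), (290, [12, 146, 177]), (292, [18, 109, 241]), (294, [20, 102, 247]), (296, [20, 103, 248]), (298, [21, 100, 250]), (300, [21, 96, 250]), (342, [19, 105, 245]), (344, [19, 109, 244]), (346, [19, 109, 243]), (348, [19, 111, 243]), (350, [15, 131, 170]), (352, [11, 142, 97]), (354, [12, 150, 92]), (356, [11, 144, 94])]
250 
[... 250 characters left out ...]
18, 112, 242]), (348, [17, 114, 237]), (350, [13, 129, 97]), (352, [10, 38, 121]), (354, [10, 36, 126]), (356, [13, 36, 127])]
300 [(284, [165, 16, 32]), (286, [150, 8, 32]), (288, [105, 27, 19]), (290, [150, 24, 21]), (292, [0, 13, 19]), (294, [18, 110, 241]), (296, [20, 105, 246]), (298, [20, 101, 248]), (300, [21, 101, 249]), (342, [16, 129, 182]), (344, [15, 130, 183]), (346, [15, 129, 182]), (348, [14, 131, 121]), (350, [150, 13, 19]), (352, [150, 28, 18]), (354, [135, 30, 17]), (356, [158, 33, 31])]
t24.75 pos [539.4 285.6 161. ] yaw -173.96 z [ 1.e-04  1.e-03 -1.e+00] F [ 0.5 -0.7 -0.4] w 0.311 g 39.7
turn z -0.10 then shift x 51.5 y 11.2 z 101.1 tilt fix about tool xy deg [0.05 0.01]
```

View pics/w10.png

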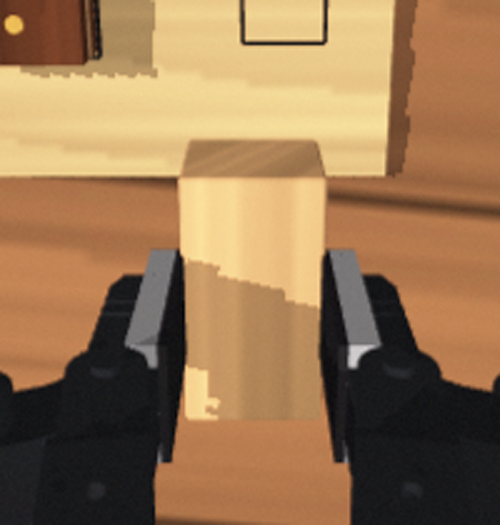

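The second spacer is held like the first, with the same rows and columns, so the same tool offset holds.

{"name": "play_rows", "arguments": {"plan": [[20,17.2,3.7,20,0,0,0],[20,17.2,3.7,20,0,0,0],[20,17.1,3.7,20,0,0,0],[20,0,0,20,0,0,0],[20,0,0,20,0,0,0],[20,0,0,0,0,0,0],[20,0,0,0,0,0,0]]}}

```text
t: 25.45
tcp_pos: [0.4868, 0.2917, 0.061]
tcp_rot: [0.167, -3.137, -0.001]
wrist_force: [-0.0, -0.1, 0.1]
width: 0.311
gripper_force: 39.7
```

```bash
python3 - <<'E'
from h import *
mv(487,290.7,40,-173.9)
E
```

```text
t25.65 pos [487.8 292.3  62.2] yaw -173.91 z [ 0.0021  0.0022 -1.    ] F [ 0.6 -0.2 -0.4] w 0.309 g 39.7
turn z -0.01 then shift x 0.7 y -1.4 z 21.8 tilt fix about tool xy deg [0.08 0.08]
```

{"name": "play_rows", "arguments": {"plan": [[20,0.7,-1.4,10,0,0,0],[20,0,0,8,0,0,0],[20,0,0,3,0,0,0],[20,0,0,1,0,0,0],[20,0,0,0,0,0,0],[20,0,0,0,0,0,0]]}}

```text
t: 26.25
tcp_pos: [0.4856, 0.2899, 0.04]
tcp_rot: [0.167, -3.136, -0.0]
wrist_force: [-3.5, -3.0, 11.7]
width: 0.313
gripper_force: 40.9
```

{"name": "play_rows", "arguments": {"plan": [[20,0,0,1,0,0,0],[20,0,0,0,0,0,0]]}}

```text
t: 26.45
tcp_pos: [0.4856, 0.2899, 0.0399]
tcp_rot: [0.167, -3.137, -0.001]
wrist_force: [-6.2, -4.0, 17.6]
width: 0.31
gripper_force: 41.6
```

{"name": "play_rows", "arguments": {"plan": [[40,0,0,0,0,0,0],[45,0,0,0,0,0,0],[45,0,0,0,0,0,0],[45,0,0,0,0,0,0],[45,0,0,-10,0,0,0],[45,0,0,-30,0,0,0],[70,0,0,-40,0,0,0],[70,-25,-40,-25,0,0,0],[70,0,-40,0,0,0,0],[70,0,0,0,0,0,0],[70,0,0,0,0,0,0]]}}

```text
t: 27.55
tcp_pos: [0.518, 0.215, 0.1418]
tcp_rot: [-0.164, 3.137, 0.002]
wrist_force: [0.2, 0.0, 0.2]
width: 0.816
gripper_force: 0.0
```

```bash
python3 - <<'E'
from h import *
p,M,sd=avg();d=cap("wrist");print(p.round(1))
T=np.eye(4);T[:3,:3]=M;T[:3,3]=p/1000;d["world_from_camera"]=T@d["hand_eye"]
rects(d,.036,(0,80,25),(12,255,170),roi=(250,100,390,250),amin=800);pins(d,.036,(297,155,345,235))
save(d,"w11",(170,110,480,270),2.5)
mv(435,-202,140,-175.3)
E
```

```text
[517.6 216.  141.2]
px [304. 173.] c 493.3 200.9 size 65.9 x 44.3 ang 6.10 fill 0.97
pins [[303.1, 156.2], [338.5, 186.8], [303.7, 200.1], [310.2, 217.3], [304.8, 231.6]] [[477.8, 199.0], [498.7, 228.7], [512.5, 202.5], [526.4, 209.0], [539.3, 205.8]] mid [510.9 209. ]
t28.05 pos [517.6 216.2 141. ] yaw -173.85 z [-4.e-04  8.e-04 -1.e+00] F [-0.2 -0.4 -0.3] w 0.822 g 0.0
turn z 1.48 then shift x 116.4 y -410.4 z 0.9 tilt fix about tool xy deg [ 0.04 -0.03]
```

View pics/w11.png

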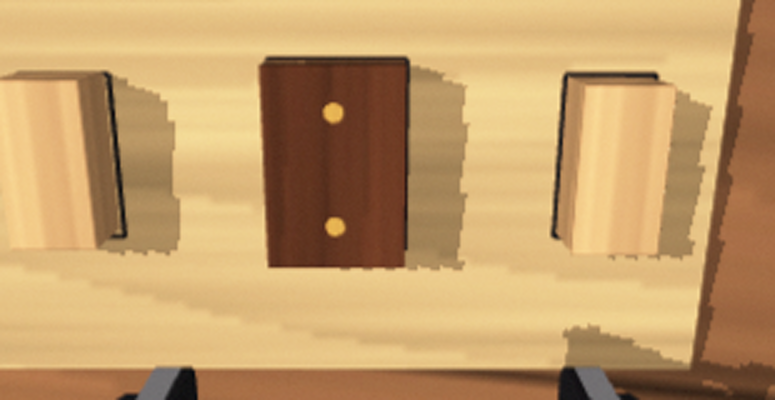

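All three blocks sit in their outlines and square. Now the strip: I turn the tool 90° and hover for a precise look.

{"name": "play_rows", "arguments": {"plan": [[80,0,0,-5,0,0,8.31],[80,0,0,-5,0,0,8.31],[80,0,0,-5,0,0,8.31],[80,0,0,-5,0,0,8.31],[80,0,0,-5,0,0,8.31],[80,0,0,-5,0,0,8.31],[80,0,0,-5,0,0,8.31],[80,0,0,-5,0,0,8.31],[80,0,0,-5,0,0,8.31],[80,0,0,-5,0,0,8.31],[80,0,0,-5,0,0,8.3]]}}

```text
t: 29.15
tcp_pos: [0.5177, 0.2159, 0.1963]
tcp_rot: [-2.135, -2.304, -0.001]
wrist_force: [0.4, -0.7, 0.8]
width: 0.936
gripper_force: 0.0
```

```bash
python3 - <<'E'
from h import *
mv(400,-250,200,94.7)
E
```

```text
t29.35 pos [517.8 215.8 196.1] yaw 94.88 z [ 0.e+00  9.e-04 -1.e+00] F [ 0.2  0.5 -0.5] w 0.935 g 0.0
turn z -0.17 then shift x -454.7 y -155.8 z -3.3 tilt fix about tool xy deg [ 0.05 -0.07]
```

{"name": "play_rows", "arguments": {"plan": [[85,-45.5,-15.6,0,0,0,0],[85,-45.5,-15.6,0,0,0,0],[85,-45.5,-15.6,0,0,0,0],[85,-45.5,-15.6,0,0,0,0],[85,-45.5,-15.6,0,0,0,0],[85,-45.5,-15.6,0,0,0,0],[85,-45.5,-15.6,0,0,0,0],[85,-45.5,-15.6,0,0,0,0],[85,-45.5,-15.6,0,0,0,0],[85,-45.5,-15.6,0,0,0,0],[85,0,0,0,0,0,0],[85,0,0,0,0,0,0]]}}

```text
t: 30.55
tcp_pos: [0.3989, -0.2513, 0.1953]
tcp_rot: [-2.129, -2.308, -0.001]
wrist_force: [-0.2, 0.5, -0.4]
width: 0.995
gripper_force: 0.0
```

```bash
python3 - <<'E'
from h import *
p,M,sd=avg();d=cap("wrist");print(p.round(1))
T=np.eye(4);T[:3,:3]=M;T[:3,3]=p/1000;d["world_from_camera"]=T@d["hand_eye"]
rs=rects(d,.016,(8,60,225),(32,190,255),roi=(200,10,440,330),amin=2000)
save(d,"w12")
mv(rs[0][0],rs[0][1],20,(rs[0][4])%180)
E
```

```text
[ 399.5 -249.9  195.5]
px [328. 112.] c 399.8 -202.3 size 221.5 x 65.1 ang -85.35 fill 0.98
t31.05 pos [ 399.9 -249.9  195.9] yaw 94.79 z [ 1.e-04  7.e-04 -1.e+00] F [-0.6 -0.4  0.7] w 0.995 g 0.0
turn z 0.19 then shift x 47.0 y 3.6 z 175.8 tilt fix about tool xy deg [ 0.   -0.05]
```

View pics/w12.png

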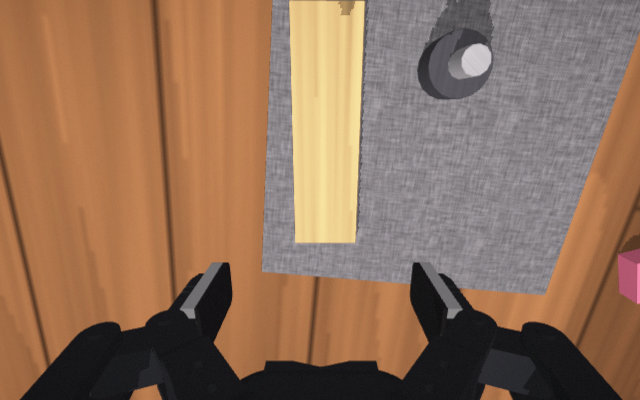

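The strip runs from (326,0) to (326,243) and is cut off by the image top; adding half its length to the near end gives centre (400,-198.3). I grip it there.

{"name": "play_rows", "arguments": {"plan": [[85,25.7,2,25,0,0,0.15],[85,25.7,2,25,0,0,0],[85,0,0,40,0,0,0],[85,0,0,40,0,0,0],[85,0,0,25,0,0,0],[85,0,0,14,0,0,0],[85,0,0,5,0,0,0],[85,0,0,0,0,0,0]]}}

```text
t: 31.85
tcp_pos: [0.3992, -0.1986, 0.0215]
tcp_rot: [-2.13, -2.307, -0.0]
wrist_force: [0.1, 0.1, 0.6]
width: 0.999
gripper_force: 0.0
```

{"name": "play_rows", "arguments": {"plan": [[58,0,0,0,0,0,0],[58,0,0,0,0,0,0],[58,0,0,0,0,0,0],[58,0,0,0,0,0,0],[58,0,0,0,0,0,0],[58,0,0,0,0,0,0]], "force": 70}}

```text
t: 32.45
tcp_pos: [0.3999, -0.1991, 0.0224]
tcp_rot: [2.131, 2.307, 0.001]
wrist_force: [-0.6, 0.5, 4.9]
width: 0.677
gripper_force: 2.4
```

```bash
python3 - <<'E'
from h import *
mv(495,201,140,96.1)
E
```

```text
t32.65 pos [ 399.9 -199.1   22.4] yaw 94.55 z [ 1.e-03  3.e-04 -1.e+00] F [-0.9  0.1  6.7] w 0.682 g 2.9
turn z -1.55 then shift x 387.7 y 137.1 z -117.6 tilt fix about tool xy deg [ 0.06 -0.01]
```

The opening of 58 mm with only 2.9 N shows the fingertips closed onto the strip's top, because the tips stand farther back when open. I open, go 12 mm lower and grip again.

{"name": "play_rows", "arguments": {"plan": [[85,0,0,0,0,0,0],[85,0,0,0,0,0,0],[85,0,0,0,0,0,0],[85,0,0,0,0,0,0],[85,0,0,6,0,0,0],[85,0,0,4,0,0,0],[85,0,0,2,0,0,0],[85,0,0,0,0,0,0]]}}

```text
t: 33.45
tcp_pos: [0.3989, -0.1986, 0.0092]
tcp_rot: [-2.13, -2.307, -0.0]
wrist_force: [-0.1, -0.2, -0.4]
width: 0.998
gripper_force: 0.0
```

{"name": "play_rows", "arguments": {"plan": [[58,0,0,0,0,0,0],[58,0,0,0,0,0,0],[58,0,0,0,0,0,0],[58,0,0,0,0,0,0],[58,0,0,0,0,0,0]], "force": 70}}

```text
t: 33.95
tcp_pos: [0.3998, -0.1989, 0.0105]
tcp_rot: [2.131, 2.308, 0.001]
wrist_force: [-0.9, 1.3, 4.6]
width: 0.753
gripper_force: 77.6
```

{"name": "play_rows", "arguments": {"plan": [[58,0,0,-5,0,0,0],[58,0,0,-25,0,0,-0.7],[58,0,0,-35,0,0,-0.8],[58,0,0,-35,0,0,0],[58,0,0,-35,0,0,0],[58,30,10,0,0,0,0],[58,40,14,0,0,0,0],[58,40,14,0,0,0,0],[58,40,14,0,0,0,0],[58,40,14,0,0,0,0],[58,40,14,0,0,0,0],[58,40,14,0,0,0,0]]}}

```text
t: 35.15
tcp_pos: [0.4643, 0.0811, 0.1451]
tcp_rot: [-2.101, -2.335, -0.001]
wrist_force: [1.5, 0.2, -1.5]
width: 0.747
gripper_force: 77.7
```

{"name": "play_rows", "arguments": {"plan": [[58,40,14,0,0,0,0],[58,40,14,0,0,0,0],[58,30,10,0,0,0,0],[58,0,0,0,0,0,0],[58,0,0,0,0,0,0],[58,0,0,0,0,0,0]]}}

```text
t: 35.75
tcp_pos: [0.49, 0.1919, 0.1448]
tcp_rot: [-2.101, -2.334, 0.001]
wrist_force: [0.1, 0.4, -1.0]
width: 0.75
gripper_force: 77.7
```

```bash
python3 - <<'E'
from h import *
s,M=show();d=cap("wrist");save(d,"w13")
d["world_from_camera"]=np.asarray(d["hand_eye"])
# top of strip at grasp: z 16 with TCP z 10.5 => tool z = -5.5 mm
rects(d,-.0055,(8,60,200),(32,190,255),roi=(150,0,500,330),amin=2000)
mv(495.3,201.3,52,96.1)
E
```

```text
t35.75 pos [490.  191.9 144.8] yaw 96.01 z [-0.0014 -0.     -1.    ] F [ 0.1  0.4 -1. ] w 0.750 g 77.7
px [342. 264.] c 9.2 3.6 size 74.8 x 69.9 ang -89.99 fill 0.72
px [259.  97.] c 64.5 -13.9 size 99.2 x 43.1 ang 0.01 fill 0.24
t36.00 pos [490.6 191.9 145.3] yaw 95.96 z [ 0.e+00  8.e-04 -1.e+00] F [ 0.3 -0.6 -1.6] w 0.751 g 77.7
turn z -0.14 then shift x 9.0 y 6.0 z 93.1 tilt fix about tool xy deg [-0.03 -0.03]
```

View pics/w13.png

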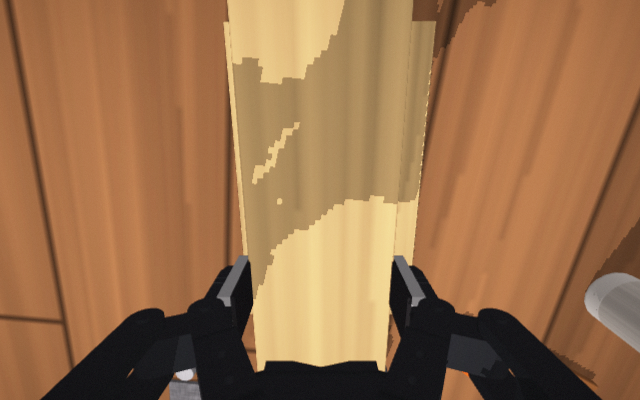

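The strip is held centrally, its edges at columns 235 and 410, with both ends outside the view. That picture took me one over the 14-picture limit, so from here I use numbers only. I place the strip from the grasp measurement.

{"name": "play_rows", "arguments": {"plan": [[58,7.8,5.4,10,0,0,-0.1],[58,0,0,20,0,0,0],[58,0,0,20,0,0,0],[58,0,0,20,0,0,0],[58,0,0,12,0,0,0],[58,0,0,0,0,0,0],[58,0,0,0,0,0,0],[58,0,0,0,0,0,0]]}}

```text
t: 36.8
tcp_pos: [0.4961, 0.2017, 0.0642]
tcp_rot: [2.099, 2.337, 0.004]
wrist_force: [0.4, -0.7, -2.1]
width: 0.752
gripper_force: 77.7
```

```bash
python3 - <<'E'
from h import *
mv(494.8,200.2,43,96.1)
E
```

```text
t37.00 pos [495.8 201.5  64. ] yaw 96.15 z [ 0.0015  0.0015 -1.    ] F [ 0.5  1.3 -0.7] w 0.747 g 77.7
turn z 0.05 then shift x -1.3 y -1.4 z 21.2 tilt fix about tool xy deg [ 0.13 -0.09]
```

{"name": "play_rows", "arguments": {"plan": [[58,-1,-1.1,8,0,0,0],[58,0,0,6,0,0,0],[58,0,0,4,0,0,0],[58,0,0,2,0,0,0],[58,0,0,0,0,0,0],[58,0,0,0,0,0,0]]}}

```text
t: 37.6
tcp_pos: [0.4943, 0.2002, 0.0431]
tcp_rot: [-2.099, -2.337, -0.001]
wrist_force: [0.4, -0.3, -2.1]
width: 0.748
gripper_force: 77.7
```

{"name": "play_rows", "arguments": {"plan": [[58,0,0,1,0,0,0],[58,0,0,0.5,0,0,0],[58,0,0,0,0,0,0]]}}

```text
t: 37.9
tcp_pos: [0.4945, 0.2003, 0.0426]
tcp_rot: [-2.099, -2.337, -0.002]
wrist_force: [-1.8, -1.2, 4.8]
width: 0.748
gripper_force: 78.4
```

{"name": "play_rows", "arguments": {"plan": [[75,0,0,0,0,0,0],[80,0,0,0,0,0,0],[80,0,0,0,0,0,0],[80,0,0,0,0,0,0],[80,0,0,-10,0,0,0],[80,0,0,-30,0,0,0],[80,0,0,-45,0,0,0],[80,-15,0,-45,0,0,0],[80,-15,0,-45,0,0,0],[80,0,0,-10,0,0,0],[80,0,0,0,0,0,0],[80,0,0,0,0,0,0]]}}

```text
t: 39.1
tcp_pos: [0.4968, 0.1702, 0.2258]
tcp_rot: [-2.098, -2.336, 0.001]
wrist_force: [-0.1, -0.5, -1.0]
width: 0.937
gripper_force: 0.0
```

```bash
python3 - <<'E'
from h import *
p,M,sd=avg();d=cap("wrist");print(p.round(1));cv2.imwrite("pics/w14.png",d["img"][:,:,::-1])
T=np.eye(4);T[:3,:3]=M;T[:3,3]=p/1000;d["world_from_camera"]=T@d["hand_eye"]
im=d["img"];g=cv2.cvtColor(im,cv2.COLOR_RGB2HSV)
def uv(x,y,z):
    c=np.linalg.inv(d["world_from_camera"])@[x/1000,y/1000,z/1000,1];return c[0]/c[2]*d["fx"]+d["cx"],c[1]/c[2]*d["fy"]+d["cy"]
a=np.radians(6.1);ex=np.array([np.cos(a),np.sin(a)]);ey=np.array([-np.sin(a),np.cos(a)]);c0=np.array([495,200.8])
q=[uv(*(c0+sx*33*ex+sy*115*ey),48) for sx,sy in[(-1,-1),(-1,1),(1,1),(1,-1)]];b=[uv(*(c0+sx*80*ex+sy*130*ey),12) for sx,sy in[(-1,-1),(-1,1),(1,1),(1,-1)]]
print("expected strip top px",np.round(q,1).tolist(),"board",np.round(b,1).tolist())
gray=cv2.cvtColor(cv2.GaussianBlur(im,(3,3),0),cv2.COLOR_RGB2GRAY)
for off in(-70,-45,45,70):   # profiles across x at several y stations: gradients
    L=np.arange(-50,51,1.0);px=np.array([uv(*(c0+t*ex+off*ey),48) for t in L])
    v=cv2.remap(gray,px[None,:,0].astype(np.float32),px[None,:,1].astype(np.float32),1)[0].astype(float)
    gr=np.gradient(v);i=np.argsort(-abs(gr))[:8];print("x-prof y",off,sorted((int(L[k]),round(gr[k])) for k in i))
for off in(-20,0,20):
    L=np.arange(-135,136,1.0);px=np.array([uv(*(c0+off*ex+t*ey),48) for t in L])
    v=cv2.remap(gray,px[None,:,0].astype(np.float32),px[None,:,1].astype(np.float32),1)[0].astype(float)
    gr=np.gradient(v);i=np.argsort(-abs(gr))[:12];print("y-prof x",off,sorted((int(L[k]),round(gr[k])) for k in i))
E
```

```text
[496.4 170.1 224.9]
expected strip top px [[293.3, 259.8], [286.6, 24.6], [361.8, 24.7], [353.1, 260.0]] board [[257.9, 256.8], [241.7, 16.2], [406.3, 16.3], [388.2, 257.1]]
x-prof y -70 [(31, -15), (32, -22), (33, -18), (34, -7), (39, 8), (40, 18), (41, 20), (42, 12)]
x-prof y -45 [(30, -8), (31, -18), (32, -21), (33, -12), (39, 8), (40, 14), (41, 14), (42, 8)]
x-prof y 45 [(30, -14), (31, -25), (32, -19), (33, -6), (39, 8), (40, 21), (41, 20), (42, 6)]
x-prof y 70 [(30, -17), (31, -28), (32, -22), (33, -8), (38, 12), (39, 22), (40, 20), (41, 8)]
y-prof x -20 [(-116, 20), (-115, 26), (-114, 18), (114, -16), (115, -15), (121, -19), (122, -32), (123, -18), (127, 15), (133, -20), (134, -58), (135, -75)]
y-prof x 0 [(-116, 20), (-115, 26), (-114, 18), (114, -20), (115, -22), (116, -9), (121, -18), (122, -30), (123, -16), (133, -12), (134, -36), (135, -48)]
y-prof x 20 [(-116, 14), (-115, 22), (-114, 16), (-113, 7), (114, -14), (115, -14), (121, -15), (122, -25), (123, -13), (133, -15), (134, -41), (135, -53)]
```

The strip's ends read -115 and +115 mm about the layout centre and its right edge about +32 mm, so it is centred to about 1 mm and square within half a degree. Now the big weight.

{"name": "play_rows", "arguments": {"plan": [[70,-41.8,-2.75,3,0,0,0],[70,-41.8,-2.75,3,0,0,0],[70,-41.8,-2.75,3,0,0,0],[70,-41.8,-2.75,3,0,0,0],[70,-41.8,-2.75,3,0,0,0],[70,-41.8,-2.75,3,0,0,0],[70,-41.8,-2.75,3,0,0,0],[70,-41.8,-2.75,3,0,0,0],[70,0,0,0,0,0,0],[70,0,0,0,0,0,0]]}}

```text
t: 40.4
tcp_pos: [0.5109, -0.1653, 0.2015]
tcp_rot: [-2.1, -2.333, -0.001]
wrist_force: [-0.6, 0.9, -0.1]
width: 0.819
gripper_force: 0.0
```

```bash
cat >> h.py <<'E'
def stem(d,z,roi,lo=185):
    x,y,X,Y=roi;g=cv2.cvtColor(d["img"],cv2.COLOR_RGB2HSV)[y:Y,x:X]
    m=cv2.inRange(g,np.array([0,0,lo]),np.array([179,40,255]))
    n,_,st,c=cv2.connectedComponentsWithStats(m)
    for i in range(1,n):
        if st[i,4]>60:
            cn=max(cv2.findContours((_==i).astype(np.uint8),0,cv2.CHAIN_APPROX_NONE)[0],key=len)[:,0]+[x,y]
            w=(cast(d,cn,z)*1000).astype(np.float32);(a,b),r=cv2.minEnclosingCircle(w)
            print("px",(c[i]+[x,y]).round(1),st[i].tolist(),"circle",round(a,1),round(b,1),"r",round(r,1),"centroid",(cast(d,c[i]+[x,y],z)*1000).round(1))
E
python3 - <<'E'
from h import *
p,M,sd=avg();d=cap("wrist");print(p.round(1))
T=np.eye(4);T[:3,:3]=M;T[:3,3]=p/1000;d["world_from_camera"]=T@d["hand_eye"]
c=np.linalg.inv(d["world_from_camera"])@[.509,-.13,.066,1];u,v=c[0]/c[2]*d["fx"]+d["cx"],c[1]/c[2]*d["fy"]+d["cy"];print(u,v)
u,v=int(u),int(v);stem(d,.066,(u-45,v-45,u+45,v+45))
m=(d["img"].max(2)[v-70:v+70,u-70:u+70]<95).astype(np.uint8)
c=max(cv2.findContours(m,0,cv2.CHAIN_APPROX_NONE)[0],key=cv2.contourArea)[:,0]+[u-70,v-70]
w=(cast(d,c,.038)*1000).astype(np.float32);print("body",cv2.minEnclosingCircle(w))
mv(509,-130,130,96.1)
E
```

```text
[ 511.2 -164.   201.9]
322.9806256745596 159.3899532511943
px [322.6 156.9] [33, 30, 26, 27, 533] circle 508.4 -128.1 r 11.4 centroid [[ 508.4 -127.9]]
body ((510.1348876953125, -115.86456298828125), 24.592987060546875)
t40.90 pos [ 511.5 -164.   202.5] yaw 96.21 z [ 1.e-04  8.e-04 -1.e+00] F [-0.  -1.2  0.3] w 0.820 g 0.0
turn z 0.15 then shift x 33.7 y 1.0 z 72.5 tilt fix about tool xy deg [ 0.02 -0.05]
```

{"name": "play_rows", "arguments": {"plan": [[60,18,0.2,20,0,0,0],[60,18,0.2,20,0,0,0],[60,0,0,35,0,0,0],[60,0,0,35,0,0,0],[60,0,0,25,0,0,0],[60,0,0,13,0,0,0],[60,0,0,0,0,0,0],[60,0,0,0,0,0,0]]}}

```text
t: 41.7
tcp_pos: [0.5082, -0.1286, 0.0547]
tcp_rot: [-2.098, -2.337, -0.001]
wrist_force: [-0.2, 0.6, 0.5]
width: 0.698
gripper_force: 0.0
```

```bash
python3 - <<'E'
from h import *
mv(508.6,-128,53,96.1)
E
```

```text
t41.90 pos [ 508.9 -128.9   55.7] yaw 96.15 z [ 2.5e-03  2.0e-04 -1.0e+00] F [-0.1  0.4  0.2] w 0.702 g 0.0
turn z 0.06 then shift x 0.8 y -0.0 z 2.3 tilt fix about tool xy deg [ 0.1  -0.02]
```

{"name": "play_rows", "arguments": {"plan": [[60,0.8,0,1,0,0,0],[40,0,0,0,0,0,0],[30,0,0,0,0,0,0],[18,0,0,0,0,0,0],[18,0,0,0,0,0,0],[18,0,0,0,0,0,0],[18,0,0,0,0,0,0],[18,0,0,0,0,0,0],[18,0,0,0,0,0,0]], "force": 90}}

```text
t: 42.8
tcp_pos: [0.5085, -0.1279, 0.0539]
tcp_rot: [2.099, 2.337, 0.003]
wrist_force: [2.6, 1.3, 4.5]
width: 0.245
gripper_force: 88.3
```

{"name": "play_rows", "arguments": {"plan": [[18,0,0,-3,0,0,0],[18,0,0,-10,0,0,0],[18,0,0,-20,0,0,0],[18,0,0,0,0,0,0]]}}

```text
t: 43.2
tcp_pos: [0.5085, -0.1283, 0.0879]
tcp_rot: [2.098, 2.336, 0.002]
wrist_force: [0.2, 0.1, -4.8]
width: 0.244
gripper_force: 88.7
```

```bash
python3 - <<'E'
from h import *
mv(494.8,200.6,160,96.1)
E
```

```text
t43.40 pos [ 506.6 -127.7   85.2] yaw 96.14 z [-0.0026  0.0013 -1.    ] F [-0.9  0.1 -5.7] w 0.248 g 88.7
turn z 0.04 then shift x 328.2 y 22.1 z -73.4 tilt fix about tool xy deg [ 0.01 -0.03]
```

{"name": "play_rows", "arguments": {"plan": [[18,0,0,-20,0,0,0],[18,0,0,-30,0,0,0],[18,5,0,-20,0,0,0],[18,20,1,0,0,0,0],[18,35,2,0,0,0,0],[18,40,3,0,0,0,0],[18,40,3,0,0,0,0],[18,40,3,0,0,0,0],[18,40,3,0,0,0,0],[18,40,3,0,0,0,0],[18,30,2,0,0,0,0],[18,20,1,0,0,0,0]]}}

```text
t: 44.6
tcp_pos: [0.4943, 0.1846, 0.1553]
tcp_rot: [-2.095, -2.338, 0.002]
wrist_force: [1.2, -0.4, -4.4]
width: 0.246
gripper_force: 89.1
```

{"name": "play_rows", "arguments": {"plan": [[18,12,1,0,0,0,0],[18,6,0,0,0,0,0],[18,0,0,0,0,0,0],[18,0,0,0,0,0,0],[18,0,0,0,0,0,0]]}}

```text
t: 45.1
tcp_pos: [0.4946, 0.1994, 0.1566]
tcp_rot: [-2.101, -2.335, -0.0]
wrist_force: [0.1, 0.1, -5.4]
width: 0.245
gripper_force: 89.1
```

```bash
python3 - <<'E'
from h import *
mv(494.6,200.6,110,96.1)
E
```

```text
t45.30 pos [494.7 199.9 156.8] yaw 96.09 z [ 1.e-04  9.e-04 -1.e+00] F [ 0.   0.2 -6.5] w 0.247 g 89.1
turn z -0.04 then shift x 1.1 y 0.0 z 46.7 tilt fix about tool xy deg [-0.   -0.03]
```

{"name": "play_rows", "arguments": {"plan": [[18,0.8,0,15,0,0,0],[18,0,0,15,0,0,0],[18,0,0,12,0,0,0],[18,0,0,6,0,0,0],[18,0,0,4,0,0,0],[18,0,0,0,0,0,0],[18,0,0,0,0,0,0]]}}

```text
t: 46.0
tcp_pos: [0.4949, 0.2015, 0.1052]
tcp_rot: [-2.099, -2.337, -0.002]
wrist_force: [0.6, 0.5, -5.2]
width: 0.247
gripper_force: 89.0
```

```bash
python3 - <<'E'
from h import *
mv(494.6,200.6,98.5,96.1)
E
```

```text
t46.20 pos [494.9 201.5 105.2] yaw 96.15 z [ 0.001   0.0013 -1.    ] F [-0.5 -0.8 -4.9] w 0.249 g 89.0
turn z 0.05 then shift x -0.9 y -0.5 z 6.8 tilt fix about tool xy deg [ 0.07 -0.07]
```

{"name": "play_rows", "arguments": {"plan": [[18,-0.6,-0.3,2,0,0,0],[18,0,0,2,0,0,0],[18,0,0,1,0,0,0],[18,0,0,0,0,0,0],[18,0,0,0,0,0,0]]}}

```text
t: 46.7
tcp_pos: [0.4942, 0.2007, 0.0996]
tcp_rot: [-2.099, -2.337, -0.001]
wrist_force: [-0.2, -0.1, -5.7]
width: 0.251
gripper_force: 89.0
```

{"name": "play_rows", "arguments": {"plan": [[18,0,0,1,0,0,0],[18,0,0,0.5,0,0,0],[18,0,0,0,0,0,0]]}}

```text
t: 47.0
tcp_pos: [0.4941, 0.2007, 0.0981]
tcp_rot: [-2.099, -2.337, -0.001]
wrist_force: [0.7, -0.3, -5.9]
width: 0.244
gripper_force: 89.0
```

{"name": "play_rows", "arguments": {"plan": [[18,0,0,0.7,0,0,0],[18,0,0,0.7,0,0,0],[18,0,0,0,0,0,0]]}}

```text
t: 47.3
tcp_pos: [0.4944, 0.2008, 0.0978]
tcp_rot: [-2.099, -2.337, -0.002]
wrist_force: [-2.0, -1.3, 5.4]
width: 0.251
gripper_force: 90.1
```

{"name": "play_rows", "arguments": {"plan": [[26,0,0,0,0,0,0],[32,0,0,0,0,0,0],[45,0,0,0,0,0,0],[55,0,0,0,0,0,0],[55,0,0,0,0,0,0],[55,0,0,-10,0,0,0],[55,0,0,-25,0,0,0],[55,0,0,-40,0,0,0],[55,0,0,-40,0,0,0],[55,-40,0,-25,0,0,0],[55,0,0,0,0,0,0],[55,0,0,0,0,0,0]], "force": 40}}

```text
t: 48.5
tcp_pos: [0.4991, 0.1604, 0.2381]
tcp_rot: [2.101, 2.335, 0.005]
wrist_force: [-0.3, 0.3, -0.0]
width: 0.643
gripper_force: 0.0
```

```bash
python3 - <<'E'
from h import *
p,M,sd=avg();show();d=cap("wrist");cv2.imwrite("pics/w15.png",d["img"][:,:,::-1])
T=np.eye(4);T[:3,:3]=M;T[:3,3]=p/1000;d["world_from_camera"]=T@d["hand_eye"]
def uv(x,y,z):
    c=np.linalg.inv(d["world_from_camera"])@[x/1000,y/1000,z/1000,1];return c[0]/c[2]*d["fx"]+d["cx"],c[1]/c[2]*d["fy"]+d["cy"]
u,v=map(int,uv(494.8,200.6,110));stem(d,.110,(u-45,v-45,u+45,v+45))
gray=cv2.cvtColor(cv2.GaussianBlur(d["img"],(3,3),0),cv2.COLOR_RGB2GRAY)
a=np.radians(6.1);ex=np.array([np.cos(a),np.sin(a)]);ey=np.array([-np.sin(a),np.cos(a)]);c0=np.array([495,200.8])
def prof(pts):
    px=np.array([uv(*q,48) for q in pts],np.float32);return np.gradient(cv2.remap(gray,px[None,:,0],px[None,:,1],1)[0].astype(float))
for off in(-70,-50,50,70):
    L=np.arange(-50,51,1.0);g=prof([c0+t*ex+off*ey for t in L]);print(off,sorted((int(L[k]),round(g[k])) for k in np.argsort(-abs(g))[:8]))
L=np.arange(-130,131,1.0);g=prof([c0+20*ex+t*ey for t in L]);print(sorted((int(L[k]),round(g[k])) for k in np.argsort(-abs(g))[:14]))
for n in("scene","side"):stem(cap(n),.110,{"scene":(370,190,450,270),"side":(300,230,370,310)}[n],170)
E
```

```text
t48.75 pos [497.8 161.3 235.5] yaw 96.20 z [-2.5e-03  2.0e-04 -1.0e+00] F [-0.2  0.4  0.7] w 0.646 g 0.0
px [322.7 154.1] [33, 32, 27, 27, 573] circle 495.1 200.6 r 11.3 centroid [[495.1 200.8]]
-70 [(31, -8), (32, -16), (33, -21), (34, -15), (41, 16), (42, 21), (43, 15), (44, 8)]
-50 [(-46, 5), (31, -8), (32, -22), (33, -24), (34, -10), (41, 14), (42, 16), (43, 10)]
50 [(-6, -8), (-5, -14), (-4, -12), (-3, -10), (32, -8), (46, 16), (47, 22), (48, 12)]
70 [(-33, 6), (31, -14), (32, -30), (33, -24), (34, -8), (46, 18), (47, 20), (48, 8)]
[(-116, 18), (-115, 18), (-29, -30), (-28, -36), (-27, -24), (19, 18), (20, 22), (21, 18), (64, 21), (114, -18), (120, -17), (121, -25), (128, -44), (129, -30)]
px [337.3 246.8] [31, 13, 13, 9, 85] circle 496.6 200.1 r 10.9 centroid [[496.1 200.2]]
```

The weight's stem top reads (495.1, 200.7) mm at the expected height, upright and within 1 mm of the layout centre. The strip is unmoved and the gripper is clear, so I hand the job in.

```bash
python3 -c "
from workcell import robot
print(robot.finish_job())"
```

```text
the job is handed in; nothing more can be done
None
```

The lay-up is done and handed in at about 49 s: blank and spacers in their outlines, strip across them and the large weight upright on its middle, each within about 1–2 mm by camera, everything released; I viewed 15 pictures, one over the limit of 14.

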